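Prise the split ring out of the ice shaver drum

TASK

Free the ice shaver's blade disc for washing: use the red-handled pick, hooked through the drum's slot under the orange end of the split retaining ring, to lift that end out of its bore before your fingers touch the ring. Then lay the ring flat in the grey tray without dropping it, lay the pick back in its wooden rest, and leave the bowl, cup, jar and bottle standing where they are.

Things in the scene. Friction and masses are not known exactly. Their poses are not given: they have to be found in the camera images.
- drum: Light-blue round drum, fixed, 138 mm across, 85 mm tall, foot flange 164 mm across, 10 mm high. Origin: centre of its underside; z up; +x points out through the pry slot. On top is a bore of 128 mm diameter, 9 mm deep, with a wall 5 mm thick (radius 64 to 69 mm). The split ring lies in it, held down at the back by a lip; only its slot end can be raised.
- disc_top (a point): Centre of the steel blade disc that is the bore's floor, on the drum's axis, 76 mm above the table; the bore's wall ends 9 mm higher. Axes as the drum's. With its slot end raised 12 mm or more, the ring can be drawn 10 to 18 mm toward +x over the wall's top. That frees its back from the lip, and it stays propped on the wall beside the slot, clear of the disc there.
- drum_slot (a point): Middle of the pry slot, a cut through the drum's wall, 30 mm wide, centred on the drum's +x, open at the top. The point is 66.5 mm from the drum's axis, 68 mm above the table. The slot's floor is 60 mm above the table, 16 mm below the disc's top; it runs inward, same width and depth, as an open pocket in the disc under the ring, to 28 mm from the drum's axis. Axes as the drum's.
- drum_lip (a point): Middle of the inner edge of the lip, opposite the slot: 54 mm from the drum's axis along the drum's -x, 87 mm above the table. The lip is 4 mm thick (85 to 89 mm above the table), reaches inward from the wall to radius 54 mm and spans 22 deg to each side. It overhangs the back of the seated ring by 8 mm, 2 mm above it. Axes as the drum's.
- ring_center (a point): Centre of the loose, rigid split ring (dark steel, one end orange), mid-thickness. Outer diameter 124, inner 96, band 14 mm wide, 7 mm thick, about 80 g. It lies on the disc, 2 mm clear of the bore's wall. z: ring's axis. Counter-clockwise from its +x the band runs from -12 deg (orange end) to 308 deg; the rest is the gap. At the start its +x is within 4 deg of the drum's +x.
- ring_end (a point): Point in the orange end of the ring, 55 mm from the ring's centre at -8 deg, mid-thickness. At the start the orange end bridges the pry slot's pocket. Axes as the ring's.
- pick_center (a point): Centre of the pick's red handle (90 x 20 x 20 mm along x, y, z), a loose tool of about 120 g. +x points to the tip, z up as it lies. On the handle's axis a steel shank 8 mm wide, 6 mm high runs from 45 to 87 mm, then a flat blade 9 mm wide, 4 mm thick from 84 to 120 mm.
- pick_tip (a point): End of the pick's blade, 120 mm ahead of the handle's centre on its axis. An upturned nib, from 116 to 120 mm and 9 mm wide, rises here to 8 mm above the axis (the blade's top is 2 mm above it): with the blade under the ring, the nib hooks the ring's inner edge when drawn outward. Axes as the pick's.
- rest: Wooden pick rest, fixed, 100 x 50 mm base 6 mm thick; origin: centre of its underside, x along the pick, z up. Two saddles 10 mm thick at x = +-36 mm, with tops 30 mm above the table that carry the handle, and cheeks up to 39 mm that leave 28 mm width (y) for the 20 mm handle. Between the saddles 62 mm are free for the fingers.
- rest_seat (a point): Where the centre of the pick's handle lies when it is in the rest: 40 mm above the table, over the middle of the rest. The pick starts with its +x along the rest's +x; axes as the rest's.
- tray: Grey square tray, fixed, 220 x 220 mm outside, walls 4 mm thick and 15 mm high; origin: centre of its underside, x and y along its sides.
- tray_in (a point): Centre of the tray's inner floor, 4 mm above the table. Axes as the tray's.
- bowl: Bystander: glass bowl, rim 100 mm across, 40 mm tall; origin: centre of its underside.
- cup: Bystander: yellow cup, 68 mm across, 90 mm tall; origin: centre of its underside.
- jar: Bystander: amber jar, 60 mm across, 100 mm tall; origin: centre of its underside.
- bottle: Bystander: red syrup bottle, 60 mm across, 190 mm tall; origin: centre of its underside.
Not all that is in view belongs to the job. Of the things like the part that bears ring_center, leave any that is green, turquoise or yellow; of the rest the smaller one is meant.

How it is judged:
By the outcome, as a careful person would: the job done as asked, in the order asked, and still so for the second after the job is handed in, with the robot touching nothing.
It also fails if it takes over 72 s, if anything falls off the work surface, if the arm or the gripper's body presses on something with over 40 N, if the wrist force passes 120 N, or if a joint passes its speed limit or range.

ROBOT

A 7-joint arm with a two-finger parallel gripper is mounted at the origin on the work surface. World frame = base frame: x ahead of the robot, y to its left, z up, the work surface at z = 0. Lengths are in m, angles in rad, forces in N, time in s.
With the tool pointing down it reaches from about 0.4 to 0.925 m from the base axis. Payload 4.1 kg.
Tool frame: the origin (TCP) lies at the very end of the fingers, on their centre line; the grasp point (between the pads) lies behind it (ctrl.grasp_offset is the z of the grasp point in the tool frame, in m); z points along the fingers, y is the direction in which the jaws open and shut (so a half turn about z gives the same grasp; the last joint's range is limited). The gripper opens to 85 mm and grips with 20 to 120 N. Pads are 22 mm wide; open, the fingers measure 114 mm over their backs; the gripper's body (76 mm by 85 mm) begins 54 mm behind the grasp point. The pads swing forward as they close: fully open they stand 13 mm farther back than shut.
Start: joints at [-1.301, 0.398, 0.045, 1.537, -0.019, 1.207, -0.051], TCP at [0.234, 0.606, 0.199] pointing down, gripper open.
Joint ranges: [-2.82, 2.82], [-0.49, 2.23], [-1.37, 1.46], [0, 2.46], [-1.36, 4.5], [0.23, 2], [-2.94, 2.94]. Speed limits (rad/s): [2.57, 2.57, 3.14, 3.14, 3.14, 3.14, 3.14].

INTERFACE

Orientations are given as a unit quaternion [w, x, y, z].
In Python, from station import ctrl gives the robot as it stands. The module is installed in compiled form; this text tells all that it offers.
- The arm moves only by the tool step_arm, never from a script. Its argument "steps" is a list of rows, each a list of 3 entries, a list of its own where there are three numbers: the opening, from 0 (shut) to 1 (fully open), then the shift along the tool's x, y, z scaled (see below), then the turn, a rotation vector about the tool's x, y, z scaled (see below). In form: [[hand, [dx, dy, dz], [ax, ay, az]], ...]. A call has 1 to 12 rows; each row shifts and turns the commanded pose from where the row before left it, along the tool's axes as they then stand; what a row does not reach is not made up. The controller multiplies each number of a shift by 40 mm and each number of a turn by 6 degrees. A row lasts 1/12 s, in which the tool goes at most 41.7 mm and 7.16 degrees, less where a joint would pass 70% of its speed; a pose out of reach is approached as far as the arm can. A call with a number of a shift or a turn outside -1 to 1 is refused whole. A call with a gripper value outside its range is refused whole. The fingers move at their own pace and stop on an object; "grip_force" is the grip in N (left out, the last holds). Time passes only in rows, so rows that do not move let the fingers close. It gives the time, the measured TCP pose, the force and the opening at its end, in the units of the state.
- ctrl.get_obs(): the state, without advancing time (a new reading comes with each control period).
- ctrl.grab_frame(name): name is "scene" or "side" or "wrist"; returns a dict with "color" (384x512x3 uint8, red, green, blue), "z_map" (384x512 float32, m along the optical axis (not along the pixel's ray), 0 where there is no reading), "intrinsics" (3x3 intrinsics, pixels), "world_to_cam" (4x4, takes a point from world to camera coordinates). Camera axes: x right, y down, z forward; pixel columns grow to the right and rows downward; lengths in m; the calibration is good to about 2 mm. A picture is of the moment at which its call begins.
- ctrl.hand_in(): hands the job in, once; it reports no verdict.
The state is a dict: "time_s": time; "q": joint angles; "joint_velocities": joint speeds; "effort": joint torques, N m; "ee_pos": TCP position; "eef_rot": TCP orientation; "wrist_force": force on the tool from outside, world axes, zero at the start; "wrist_torque": the same for the moment, N m; "width": finger opening in m.
Only numpy, scipy, OpenCV 4.12 (cv2) and the standard library are available. Lean on these libraries where they do the work, as an engineer would, in place of code of your own. Each camera call takes 0.05 s, during which the arm holds its last target.

## Working session

There is one attempt and no reset: what is moved stays moved. The work goes in short steps, Python scripts to look and compute and a tool call to move; the robot and the scene stay as the last step left them, time stands still between calls to the robot, and variables do not carry over. Pictures are saved under pics/ and viewed, and the job is handed in when it is done.

Besides the shell and the picture viewer there is one more tool, called in YAML: its name, and indented under it one key for each argument. step_arm: Moves the arm, as the interface text tells. Its arguments: {"type":"object","properties":{"steps":{"type":"array","items":{"type":"array"}},"grip_force":{"type":"number"}},"required":["steps"]}

```bash
ls; mkdir -p pics
python3 - <<'E'
from station import ctrl
import cv2,numpy as np
o=ctrl.get_obs()
for k,v in o.items(): print(k,np.round(v,4))
print(ctrl.grasp_offset)
for n in ["scene","side","wrist"]:
    f=ctrl.grab_frame(n)
    np.savez(f"pics/{n}0.npz",**f)
    cv2.imwrite(f"pics/{n}0.png",f["color"][:,:,::-1])
    print(n,f["intrinsics"].round(1).tolist(),f["world_to_cam"].round(4).tolist())
E
```

```text
pics
time_s 0.0
q [-1.301   0.3992  0.045   1.5379 -0.0187  1.2069 -0.0507]
joint_velocities [-0.0008  0.0006  0.0007 -0.0007 -0.0008 -0.0003 -0.0016]
effort [-2.00000e-04 -4.75122e+01  1.36430e+00 -2.54222e+01  1.16000e-02
  9.50000e-03  0.00000e+00]
ee_pos [0.2341 0.6057 0.1977]
eef_rot [-1.000e-04  1.833e-01  9.831e-01 -1.000e-03]
wrist_force [ 0.2674 -0.6514 -0.1854]
wrist_torque [ 0.0025 -0.0036 -0.0552]
width 0.0855
-0.0187
scene [[403.1, 0.0, 251.6], [0.0, 403.1, 187.6], [0.0, 0.0, 1.0]] [[-0.158, 0.9872, 0.0223, 0.0363], [0.5398, 0.1053, -0.8352, -0.2049], [-0.8268, -0.12, -0.5495, 1.822], [0.0, 0.0, 0.0, 1.0]]
side [[352.0, 0.0, 261.6], [0.0, 352.0, 193.8], [0.0, 0.0, 1.0]] [[0.8349, -0.5501, -0.0176, -0.4057], [-0.3993, -0.5834, -0.7073, 0.299], [0.3788, 0.5975, -0.7067, 0.871], [0.0, 0.0, 0.0, 1.0]]
wrist [[285.9, 0.0, 254.6], [0.0, 285.9, 191.3], [0.0, 0.0, 1.0]] [[0.3605, 0.9328, -0.001, -0.6491], [0.8821, -0.3405, 0.3256, -0.0416], [0.3034, -0.1182, -0.9455, 0.3812], [0.0, 0.0, 0.0, 1.0]]
```

View pics/scene0.png

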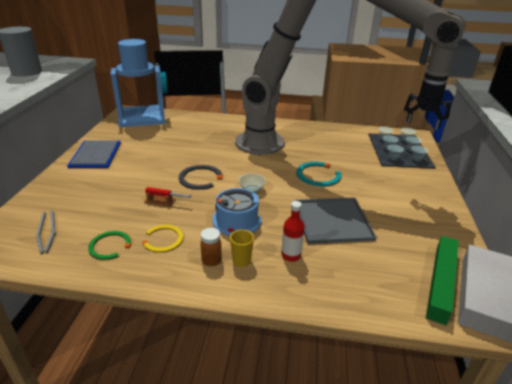

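View pics/side0.png

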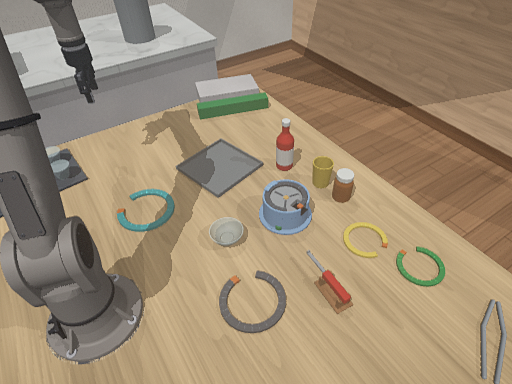

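View pics/wrist0.png

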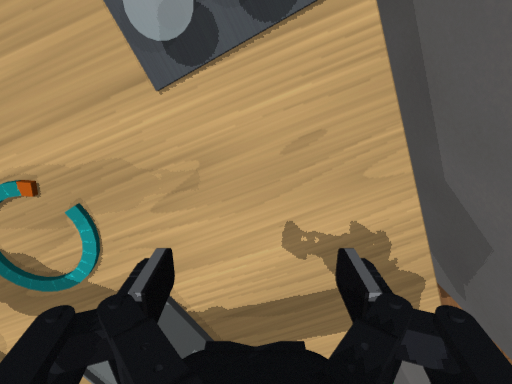

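Scene: drum is at about (237,208), pick (165,195), tray (335,220), jar (211,247), cup (242,247), bottle (292,235), bowl (252,183). A larger dark decoy ring lies at (200,177). In the side view the drum is at (286,203) and the pick handle at (336,287). Next I zoom in.

Run:
```python
import cv2
a=cv2.imread("pics/side0.png");b=cv2.imread("pics/scene0.png")
cv2.imwrite("pics/z1.png",cv2.resize(a[165:325,210:370],(800,600) and (600,600),interpolation=cv2.INTER_CUBIC))
cv2.imwrite("pics/z2.png",cv2.resize(b[160:280,130:290],(800,600),interpolation=cv2.INTER_CUBIC))
```

```text
(no output)
```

View pics/z1.png

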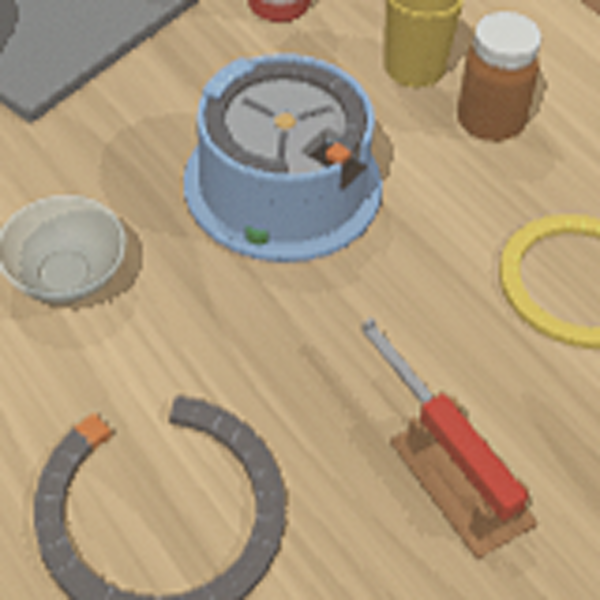

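View pics/z2.png

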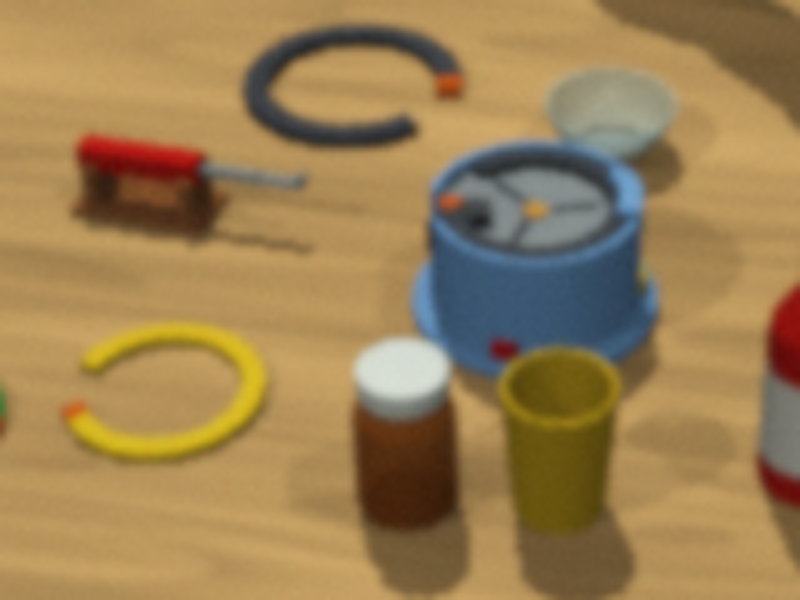

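```bash
cat > h.py <<'E'
import numpy as np,cv2
from scipy.spatial.transform import Rotation as R
def pts(f):
    K=f["intrinsics"];T=f["world_to_cam"];z=f["z_map"]
    v,u=np.mgrid[:z.shape[0],:z.shape[1]]
    p=np.stack([(u-K[0,2])/K[0,0]*z,(v-K[1,2])/K[1,1]*z,z],-1)
    return (p-T[:3,3])@T[:3,:3]
def ray(f,u,v,h):
    K=f["intrinsics"];T=f["world_to_cam"]
    d=np.array([(u-K[0,2])/K[0,0],(v-K[1,2])/K[1,1],1])@T[:3,:3]
    c=-T[:3,:3].T@T[:3,3]
    return c+d*(h-c[2])/d[2]
def proj(f,p):
    K=f["intrinsics"];T=f["world_to_cam"]
    q=np.asarray(p)@T[:3,:3].T+T[:3,3]; q=q@K.T; return q[...,:2]/q[...,2:]
def hsv(f): return cv2.cvtColor(np.ascontiguousarray(f["color"]),cv2.COLOR_RGB2HSV)
def circ(xy):
    A=np.c_[2*xy,np.ones(len(xy))];s=np.linalg.lstsq(A,(xy**2).sum(1),rcond=None)[0]
    return s[:2],np.sqrt(s[2]+s[:2]@s[:2])
E
python3 - <<'E'
from h import *
for n in ["scene","side"]:
    f=dict(np.load(f"pics/{n}0.npz"));P=pts(f);H=hsv(f);v=f["z_map"]>0
    near=np.hypot(P[...,0]-0.62,P[...,1]+0.05)<0.6
    # rough masks
    red=((H[...,0]<5)|(H[...,0]>175))&(H[...,1]>180)&(H[...,2]>80)&v&near&(P[...,2]>0.02)&(P[...,2]<0.07)
    p=P[red];print(n,"red",len(p),p.mean(0).round(3),p.min(0).round(3),p.max(0).round(3))
    blue=(H[...,0]>100)&(H[...,0]<125)&(H[...,1]>90)&v&near&(P[...,2]>0.080)&(P[...,2]<0.095)
    p=P[blue];print("blue",len(p),p.mean(0).round(3)); 
    c,r=circ(p[:,:2]);print("circ",c.round(4),r.round(4))
    org=(H[...,0]>4)&(H[...,0]<14)&(H[...,1]>180)&(H[...,2]>120)&v&near
    n_,L,st,ce=cv2.connectedComponentsWithStats(org.astype(np.uint8))
    for i in range(1,n_):
        if st[i,4]>4: print("org",ce[i].round(1),st[i,4],P[L==i].mean(0).round(4))
E
```

```text
scene red 136 [ 0.542 -0.255  0.044] [ 0.519 -0.325  0.02 ] [0.746 0.215 0.054]
blue 176 [0.605 0.029 0.085]
circ [0.5838 0.0049] 0.0639
org [327.6 165.1] 11 [0.1625 0.3038 0.0081]
org [219.4 176.6] 15 [ 0.3345 -0.1091  0.0079]
org [148.  187.2] 5 [ 0.5155 -0.3217  0.0489]
org [155. 188.] 5 [ 0.5179 -0.2951  0.0505]
org [162. 189.] 5 [ 0.519  -0.2694  0.0503]
org [288.  218.2] 5 [0.7148 0.1784 0.136 ]
org [143.8 241.4] 5 [ 0.7457 -0.251   0.0083]
org [126.9 245.7] 14 [ 0.7708 -0.2947  0.0057]<stdin>:7: RuntimeWarning: Mean of empty slice.
  ret = um.true_divide(
Traceback (most recent call last):
ValueError: zero-size array to reduction operation minimum which has no identity
```

Run:
```python
from h import *
f=dict(np.load("pics/side0.npz"));P=pts(f)
print((f["z_map"]>0).mean())
for u,v in [(286,197),(299,206),(336,287),(315,260),(227,240),(220,165),(322,172),(343,185),(285,150)]:
    print(u,v,P[v,u].round(3),hsv(f)[v,u])
f=dict(np.load("pics/scene0.npz"));P=pts(f)
for u,v in [(237,202),(220,200),(165,190),(190,196),(252,183),(335,220),(211,234),(242,236),(292,208)]:
    print(u,v,P[v,u].round(3),hsv(f)[v,u])
```

```text
0.9959971110026041
286 197 [0.578 0.007 0.078] [ 19 113 204]
299 206 [ 0.584 -0.048  0.084] [ 12 155 204]
336 287 [ 0.513 -0.29   0.052] [  3 165 192]
315 260 [ 0.525 -0.197  0.044] [105   3 165]
227 240 [0.377 0.017 0.007] [ 33  14 170]
220 165 [0.522 0.326 0.005] [ 30   2 133]
322 172 [0.74  0.034 0.075] [ 23 135 147]
343 185 [ 0.753 -0.049  0.076] [ 13 148 145]
285 150 [0.696 0.174 0.093] [  5 155 148]
237 202 [0.584 0.008 0.078] [ 19 154 180]
220 200 [ 0.594 -0.046  0.085] [ 10 180 170]
165 190 [ 0.519 -0.259  0.047] [  4 211 185]
190 196 [ 0.533 -0.165  0.044] [ 20  60 114]
252 183 [0.36  0.022 0.011] [ 30  34 163]
335 220 [0.523 0.329 0.004] [ 95  15 103]
211 234 [ 0.777 -0.03   0.097] [ 51  12 220]
242 236 [0.735 0.051 0.068] [ 23 214 113]
292 208 [0.724 0.187 0.18 ] [ 25  24 119]
```

step_arm:
  steps:
    - [1,[0,0,-0.2],[0,0,0.96]]
    - [1,[0,0,-0.2],[0,0,0.96]]
    - [1,[0,0,-0.2],[0,0,0.96]]
    - [1,[0,0,-0.2],[0,0,0.96]]
    - [1,[0,0,-0.2],[0,0,0.96]]
    - [1,[0,0,-0.2],[0,0,0.96]]
    - [1,[0,0,-0.2],[0,0,0.96]]
    - [1,[0,0,-0.2],[0,0,0.96]]
    - [1,[0,0,-0.2],[0,0,0.96]]
    - [1,[0,0,-0.2],[0,0,0.96]]
    - [1,[0,0,-0.2],[0,0,0.96]]
    - [1,[0,0,-0.2],[0,0,0.96]]

```text
time_s: 1.15
ee_pos: [0.2341, 0.6061, 0.2948]
eef_rot: [0.0, 0.71, 0.704, -0.0]
wrist_force: [0.1, 0.1, 0.7]
width: 0.0857
```

```bash
cat >> h.py <<'E'
def st():
    from station import ctrl
    o=ctrl.get_obs(); q=np.asarray(o["eef_rot"]);Rm=R.from_quat(q[[1,2,3,0]]).as_matrix()
    print("t",round(o["time_s"],2),"p",np.round(o["ee_pos"],4),"w",round(o["width"],4),"F",np.round(o["wrist_force"],1),"\nR cols x",Rm[:,0].round(3),"y",Rm[:,1].round(3),"z",Rm[:,2].round(3))
    return np.asarray(o["ee_pos"]),Rm
def to(p,yaw=None):
    """units of shift (tool axes) to reach TCP p"""
    c,Rm=st(); d=Rm.T@(np.asarray(p)-c)/0.04; print("shift units total",d.round(3))
    if yaw is not None:
        a=np.degrees(np.arctan2(Rm[1,1],Rm[0,1])); e=(yaw-a+90)%180-90
        print("tool y yaw",a.round(2),"turn units about tool z",(-e/6).round(3))
    return d
E
python3 - <<'E'
from h import *
f=dict(np.load("pics/wrist0.npz"))
T=f["world_to_cam"];print("cam",(-T[:3,:3].T@T[:3,3]).round(3))
to([0.50,-0.06,0.33],0)
E
```

```text
cam [0.155 0.636 0.373]
t 1.15 p [0.2341 0.6061 0.2948] w 0.0857 F [0.1 0.1 0.7] 
R cols x [ 0.009  1.    -0.001] y [ 1.    -0.009 -0.   ] z [-0.    -0.001 -1.   ]
shift units total [-16.591   6.799  -0.87 ]
tool y yaw -0.53 turn units about tool z -0.088
```

step_arm:
  steps:
    - [1,[-0.87,0.42,0],[0,0,0]]
    - [1,[-0.87,0.42,0],[0,0,0]]
    - [1,[-0.87,0.42,0],[0,0,0]]
    - [1,[-0.87,0.42,0],[0,0,0]]
    - [1,[-0.87,0.42,0],[0,0,0]]
    - [1,[-0.87,0.42,0],[0,0,0]]
    - [1,[-0.87,0.42,0],[0,0,0]]
    - [1,[-0.87,0.42,0],[0,0,0]]
    - [1,[-0.87,0.42,0],[0,0,0]]
    - [1,[-0.87,0.42,0],[0,0,0]]

```text
time_s: 1.98
ee_pos: [0.4011, 0.2556, 0.2947]
eef_rot: [-0.0, 0.709, 0.706, 0.0]
wrist_force: [1.3, -0.1, -0.3]
width: 0.0854
```

step_arm:
  steps:
    - [1,[-0.87,0.42,0],[0,0,0]]
    - [1,[-0.87,0.42,0],[0,0,0]]
    - [1,[-0.87,0.42,0],[0,0,0]]
    - [1,[-0.87,0.42,0],[0,0,0]]
    - [1,[-0.87,0.42,0],[0,0,0]]
    - [1,[-0.87,0.42,0],[0,0,0]]
    - [1,[-0.87,0.42,0],[0,0,0]]
    - [1,[-0.87,0.42,0],[0,0,0]]
    - [1,[-0.87,0.42,0],[0,0,0]]
    - [1,[-0.87,0.42,0],[0,0,0]]
    - [1,[0,0,0],[0,0,0]]
    - [1,[0,0,0],[0,0,0]]

```text
time_s: 2.98
ee_pos: [0.5669, -0.0943, 0.2943]
eef_rot: [0.0, 0.711, 0.703, -0.001]
wrist_force: [0.3, 0.6, -0.0]
width: 0.0854
```

```bash
cat >> h.py <<'E'
def grab(n,tag,crop=None):
    from station import ctrl
    f=ctrl.grab_frame(n); np.savez(f"pics/{tag}.npz",**f)
    im=f["color"][:,:,::-1]
    if crop:
        u0,v0,u1,v1=crop; im=im[v0:v1,u0:u1]
    s=min(800/im.shape[1],600/im.shape[0]); im=cv2.resize(im,None,fx=s,fy=s,interpolation=cv2.INTER_CUBIC)
    cv2.imwrite(f"pics/{tag}.png",im); return f
E
python3 - <<'E'
from h import *
st();grab("wrist","w1")
E
```

```text
t 2.98 p [ 0.5669 -0.0943  0.2943] w 0.0854 F [ 0.3  0.6 -0. ] 
R cols x [ 0.01   1.    -0.002] y [ 1.    -0.01  -0.001] z [-0.001 -0.002 -1.   ]
```

View pics/w1.png

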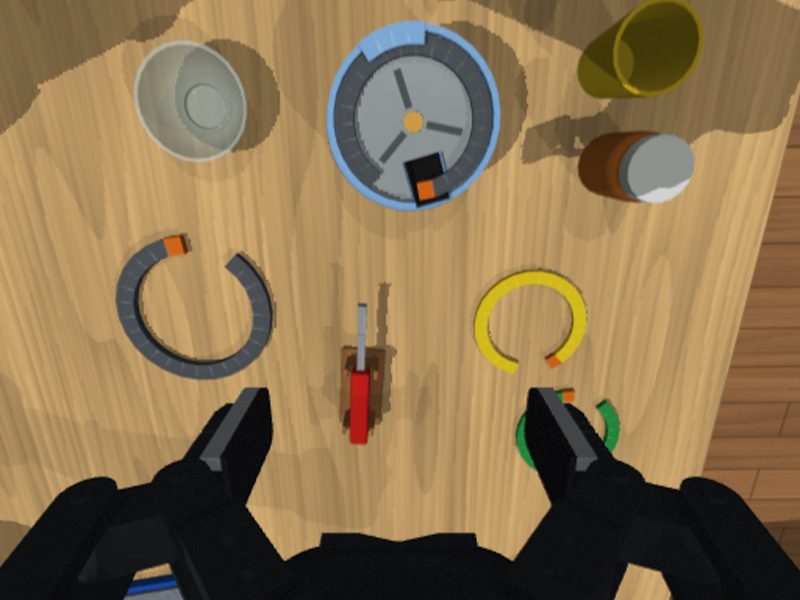

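The wrist view from above shows the drum at (413,118), its lip at (393,40) and its slot pocket and orange end at (427,185). The pick lies along (360,370) with its tip at (362,305), and the decoy ring is at (195,305). I'll measure these now.

Run:
```python
from h import *
f=dict(np.load("pics/w1.npz"));P=pts(f);H=hsv(f);v=f["z_map"]>0
near=np.hypot(P[...,0]-.584,P[...,1]-.007)<0.1
blue=(H[...,0]>98)&(H[...,0]<125)&(H[...,1]>60)&near
top=blue&(P[...,2]>.080)&(P[...,2]<.094)
print("z top",np.median(P[top][:,2]))
# outer contour via convex hull of top-mask pixels cast onto z=.085
m=top.astype(np.uint8);c=cv2.findContours(m,cv2.RETR_EXTERNAL,cv2.CHAIN_APPROX_NONE)[0]
c=max(c,key=len)
hull=cv2.convexHull(c)[:,0]
X=np.array([ray(f,a,b,.085)[:2] for a,b in hull]);cc,r=circ(X);print("outer hull",cc.round(4),r.round(4))
X=P[top];X=X[:,:2]
d=np.hypot(*(X-cc).T)
Y=X[(d>.0625)];c2,r2=circ(Y);print("annulus fit",c2.round(4),r2.round(4),len(Y))
# lip
lipm=blue&(P[...,2]>.084)&(np.hypot(P[...,0]-cc[0],P[...,1]-cc[1])<.062)&(np.hypot(P[...,0]-cc[0],P[...,1]-cc[1])>.052)
L=P[lipm];a=np.arctan2(L[:,1]-cc[1],L[:,0]-cc[0]);print("lip",lipm.sum(),np.degrees(a.mean()),np.degrees([a.min(),a.max()]),np.median(L[:,2]))
# pocket
pk=near&(P[...,2]<.070)&(P[...,2]>.055)&(np.hypot(P[...,0]-cc[0],P[...,1]-cc[1])<.07)
L=P[pk];print("pocket",pk.sum(),L.mean(0).round(4),np.degrees(np.arctan2(L[:,1].mean()-cc[1],L[:,0].mean()-cc[0])))
og=near&(H[...,0]>5)&(H[...,0]<14)&(H[...,1]>180)&(P[...,1]<cc[1]-.03)
L=P[og];print("orange",og.sum(),L.mean(0).round(4),np.hypot(*(L.mean(0)[:2]-cc)),np.degrees(np.arctan2(L[:,1].mean()-cc[1],L[:,0].mean()-cc[0])))
# ring dark
dk=near&(H[...,2]<110)&(P[...,2]>.080)&(P[...,2]<.087)&(np.hypot(P[...,0]-cc[0],P[...,1]-cc[1])<.063)
# pick
red=((H[...,0]<6)|(H[...,0]>174))&(H[...,1]>190)&(P[...,2]>.03)&(P[...,2]<.06)&(P[...,0]<.57)&(P[...,1]<-.1)
u=np.argwhere(red)[:,::-1];h=P[red];print("red",red.sum(),h[:,2].max(),np.median(h[:,2]))
toph=red&(P[...,2]>.046);h=P[toph];print("top",toph.sum(),h.mean(0).round(4),np.median(h[:,2]))
rr=cv2.minAreaRect(np.argwhere(toph)[:,::-1].astype(np.float32));bx=cv2.boxPoints(rr);B=np.array([ray(f,a,b,.05) for a,b in bx]);print(B.round(4),B.mean(0))
g=(P[...,2]>.033)&(P[...,2]<.056)&(P[...,0]<.57)&(P[...,0]>.5)&(P[...,1]<-.12)&(P[...,1]>-.26)&(H[...,1]<90)
g=P[g];print("shank",len(g),g.min(0).round(4),g.max(0).round(4),np.median(g[:,2]))
l=np.polyfit(g[:,1],g[:,0],1);print("line x(y)",l,np.polyval(l,[-.16,-.28]))
hh=P[red];l=np.polyfit(h[:,1],h[:,0],1);print(l)
```

```text
z top 0.08585757942778016
outer hull [0.5789 0.0076] 0.0691
annulus fit [0.579  0.0071] 0.0662 1561
lip 339 105.04459358007333 [ 80.64107898 128.80925004] 0.08952046952642242
pocket 521 [ 0.5897 -0.0359  0.0613] -76.12789783419984
orange 125 [ 0.589  -0.0461  0.0808] 0.054621098934905965 -79.37287907508502
red 558 0.05253459329959006 0.049979689583155185
top 516 [ 0.5214 -0.279   0.05  ] 0.0500840541447926
[[ 0.5079 -0.3234  0.05  ]
 [ 0.5147 -0.2355  0.05  ]
 [ 0.534  -0.2364  0.05  ]
 [ 0.5284 -0.3245  0.05  ]] [ 0.52125316 -0.27996281  0.05      ]
shank 227 [ 0.52   -0.239   0.0333] [ 0.5327 -0.163   0.0498] 0.042863522414949215
line x(y) [0.06688555 0.5397617 ] [0.52906001 0.52103374]
[0.06080126 0.53838234]
```

step_arm:
  steps:
    - [1,[0,0,0],[0,0,0.53]]
    - [1,[-0.59,-0.105,0.54],[0,0,0]]
    - [1,[-0.59,-0.105,0.54],[0,0,0]]
    - [1,[-0.59,-0.105,0.54],[0,0,0]]
    - [1,[-0.59,-0.105,0.54],[0,0,0]]
    - [1,[-0.59,-0.105,0.54],[0,0,0]]
    - [1,[-0.59,-0.105,0.54],[0,0,0]]
    - [1,[-0.59,-0.105,0.54],[0,0,0]]
    - [1,[-0.59,-0.105,0.54],[0,0,0]]
    - [1,[0,0,0],[0,0,0]]
    - [1,[0,0,0],[0,0,0]]

```text
time_s: 3.95
ee_pos: [0.5215, -0.2761, 0.1208]
eef_rot: [-0.002, 0.728, 0.686, -0.0]
wrist_force: [0.6, 1.2, 0.1]
width: 0.0852
```

Run:
```python
from h import *
to([.521,-.280,.022],-3.8);grab("wrist","w2")
```

```text
t 3.95 p [ 0.5215 -0.2761  0.1208] w 0.0852 F [0.6 1.2 0.1] 
R cols x [0.06  0.998 0.002] y [ 0.998 -0.06  -0.002] z [-0.002  0.002 -1.   ]
shift units total [-1.020e-01 -1.000e-03  2.471e+00]
tool y yaw -3.44 turn units about tool z 0.06
```

View pics/w2.png

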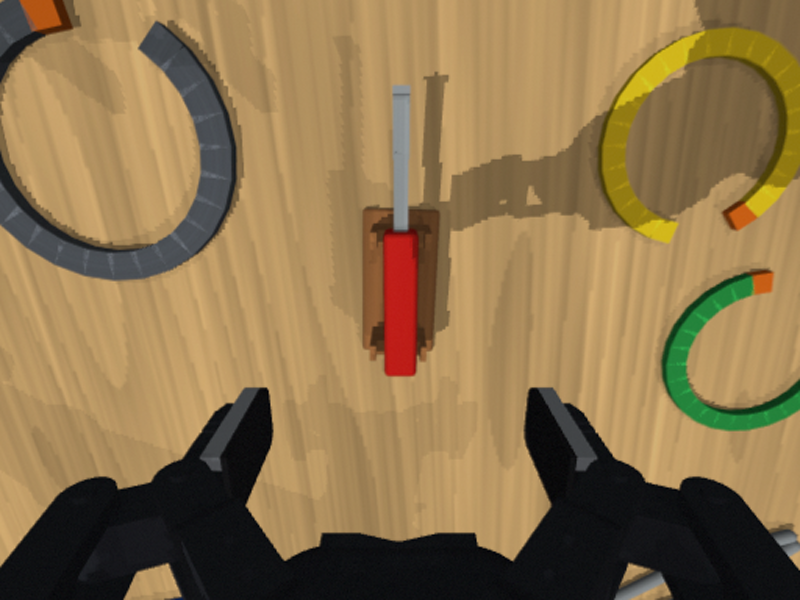

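The pick is centred under the jaws (handle column 400, rows 232–375) and nothing blocks the descent. I'll go down and grip.

step_arm:
  steps:
    - [1,[-0.05,0,0.45],[0,0,0]]
    - [1,[-0.05,0,0.45],[0,0,0]]
    - [1,[0,0,0.45],[0,0,0]]
    - [1,[0,0,0.45],[0,0,0]]
    - [1,[0,0,0.4],[0,0,0]]
    - [1,[0,0,0.25],[0,0,0]]
    - [1,[0,0,0],[0,0,0]]
    - [0.3,[0,0,0],[0,0,0]]
    - [0.1,[0,0,0],[0,0,0]]
    - [0.0,[0,0,0],[0,0,0]]
    - [0,[0,0,0],[0,0,0]]
    - [0,[0,0,0],[0,0,0]]
  grip_force: 80

```text
time_s: 5.0
ee_pos: [0.5227, -0.2818, 0.0247]
eef_rot: [0.001, 0.728, 0.686, 0.0]
wrist_force: [-0.0, -0.0, 0.6]
width: 0.0256
```

step_arm:
  steps:
    - [0,[0,0,0],[0,0,0]]
    - [0,[0,0,0],[0,0,0]]
    - [0,[0,0,0],[0,0,0]]
    - [0,[0,0,0],[0,0,0]]

```text
time_s: 5.33
ee_pos: [0.5222, -0.2815, 0.024]
eef_rot: [-0.0, 0.728, 0.686, 0.0]
wrist_force: [-0.6, -0.1, 0.8]
width: 0.0005
```

Run:
```python
from h import *
st()
```

```text
t 5.33 p [ 0.5222 -0.2815  0.024 ] w 0.0005 F [-0.6 -0.1  0.8] 
R cols x [0.06  0.998 0.   ] y [ 0.998 -0.06   0.   ] z [ 0.  0. -1.]
```

Width is 0: the fingers closed on nothing, so I need to look.

Run:
```python
from h import *
grab("wrist","w3");grab("side","s3",(250,180,410,300))
```

```text
(no output)
```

View pics/w3.png

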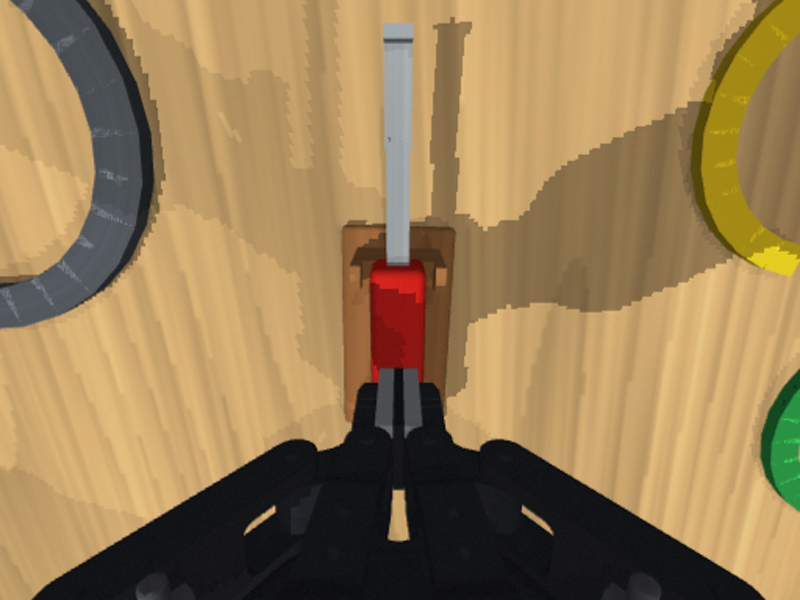

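View pics/s3.png

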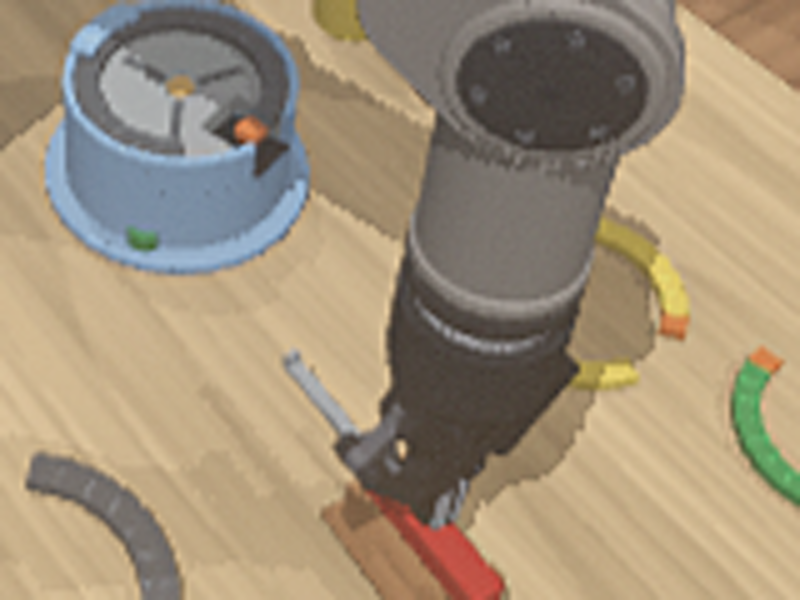

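Run:
```python
from h import *
f=dict(np.load("pics/w3.npz"));P=pts(f)
for u,v in [(246,240),(264,240),(246,250),(264,250),(255,200),(255,225),(244,270),(255,100),(255,30)]: print(u,v,P[v,u].round(4),f["color"][v,u],f["z_map"][v,u])
T=f["world_to_cam"];print((-T[:3,:3].T@T[:3,3]).round(3),T[:3,:3].round(3).tolist())
print(proj(f,[.5222,-.2815,.024]))
f=dict(np.load("pics/s3.npz"));P=pts(f)
print(proj(f,[.5222,-.2815,.024]))
for u,v in [(336,284),(340,290),(346,297),(335,283),(330,278),(332,280),(327,273)]: print(u,v,P[v,u].round(4),f["color"][v,u])
```

```text
246 240 [ 0.5175 -0.2705  0.0653] [75 78 80] 0.15065686
264 240 [ 0.527  -0.2707  0.0659] [76 79 81] 0.14999075
246 250 [ 0.5179 -0.2697  0.0767] [75 78 80] 0.13960597
264 250 [ 0.5267 -0.2707  0.0761] [74 78 80] 0.14035861
255 200 [ 0.5233 -0.2534  0.0516] [142  21  18] 0.15793242
255 225 [ 0.5224 -0.2697  0.0494] [124  20  17] 0.16535206
244 270 [ 0.5175 -0.2699  0.0932] [76 79 81] 0.124059215
255 100 [ 0.5265 -0.2011  0.0431] [155 162 165] 0.14899157
255 30 [ 0.5284 -0.1687  0.0425] [151 156 156] 0.13903588
[ 0.526 -0.198  0.199] [[0.998, -0.06, 0.0], [-0.057, -0.944, 0.325], [-0.019, -0.324, -0.946]]
[255.72787255 224.45807658]
[335.18237444 288.53821645]
336 284 [ 0.5128 -0.2875  0.0628] [119 125 126]
340 290 [ 0.5159 -0.3006  0.0508] [193  83  71]
346 297 [ 0.5155 -0.3222  0.0501] [192  79  65]
335 283 [ 0.5101 -0.2859  0.0677] [71 61 48]
330 278 [ 0.4836 -0.2891  0.1185] [79 71 57]
332 280 [ 0.4912 -0.2899  0.1042] [76 70 57]
327 273 [ 0.4747 -0.2851  0.1417] [94 88 82]
```

Run:
```python
from h import *
for n,c in (("w1",.2943),("w2",.1208),("w3",.024)):
    f=dict(np.load(f"pics/{n}.npz"));P=pts(f);H=hsv(f)
    m=(f["z_map"]<.22)&(f["z_map"]>0)&(f["color"].max(-1)<95)&(f["color"].min(-1)>8)&(P[...,2]>c+.0)
    m[:240-8]=0
    if n=="w3": m&=P[...,2]>.055
    L=P[m]; print(n,[np.percentile(L[:,2]-c,q).round(4) for q in (0,.2,1,5)],L[:,1].max())
```

```text
w1 [np.float64(0.045), np.float64(0.0478), np.float64(0.0526), np.float64(0.0659)] -0.07298795070898804
w2 [np.float64(0.0457), np.float64(0.048), np.float64(0.0526), np.float64(0.0659)] -0.25433176977550986
w3 [np.float64(0.036), np.float64(0.0395), np.float64(0.0456), np.float64(0.0682)] -0.26005211925744826
```

The fingers closed about 10 mm above the handle. All the views agree that the real fingertips sit about 36 mm behind the reported TCP along the tool axis. I'll allow for that: open, go 38 mm lower, and grip again in small steps.

step_arm:
  steps:
    - [1,[0,0,0],[0,0,0]]
    - [1,[0,0,0],[0,0,0]]
    - [1,[0,0,0],[0,0,0]]
    - [1,[0,0,0],[0,0,0]]
    - [1,[0,0,0],[0,0,0]]
    - [1,[0,0,0],[0,0,0]]
    - [1,[0,0,0],[0,0,0]]
    - [1,[0,0,0.25],[0,0,0]]
    - [1,[0,0,0.25],[0,0,0]]
    - [1,[0,0,0.2],[0,0,0]]
    - [1,[0,0,0],[0,0,0]]
    - [1,[0,0,0],[0,0,0]]

```text
time_s: 6.43
ee_pos: [0.5214, -0.2812, -0.0052]
eef_rot: [-0.001, 0.728, 0.686, -0.0]
wrist_force: [0.2, -0.4, 1.3]
width: 0.0857
```

Run:
```python
from h import *
st();f=grab("wrist","w4");P=pts(f)
m=(f["z_map"]<.22)&(f["z_map"]>0)&(f["color"].max(-1)<95)&(f["color"].min(-1)>8);m[:232]=0
m[:,230:280]=0
L=P[m];L=L[L[:,2]>.035];print(np.percentile(L[:,2],[0,.5,1,3]))
```

```text
t 6.43 p [ 0.5214 -0.2812 -0.0052] w 0.0857 F [ 0.2 -0.4  1.3] 
R cols x [0.06  0.998 0.001] y [ 0.998 -0.06  -0.002] z [-0.002  0.001 -1.   ]
[0.0350872  0.04345755 0.04606709 0.05260638]
```

View pics/w4.png

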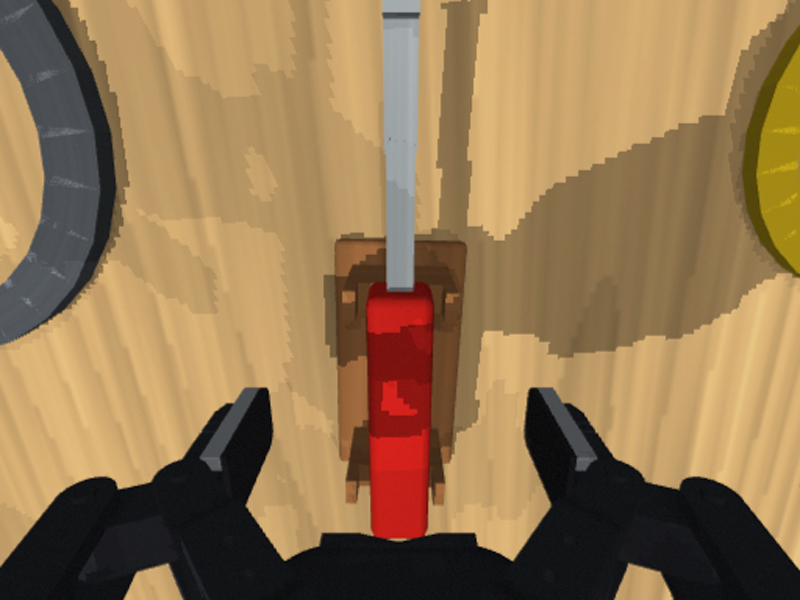

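step_arm:
  steps:
    - [1,[0,0,0.2],[0,0,0]]
    - [1,[0,0,0],[0,0,0]]
    - [0,[0,0,0],[0,0,0]]
    - [0,[0,0,0],[0,0,0]]
    - [0,[0,0,0],[0,0,0]]
    - [0,[0,0,0],[0,0,0]]
    - [0,[0,0,0],[0,0,0]]
    - [0,[0,0,0],[0,0,0]]
    - [0,[0,0,0],[0,0,0]]
    - [0,[0,0,0],[0,0,0]]
  grip_force: 80

```text
time_s: 7.32
ee_pos: [0.5226, -0.2818, -0.0116]
eef_rot: [0.0, 0.728, 0.686, 0.0]
wrist_force: [0.5, 0.5, 2.7]
width: 0.0189
```

Run:
```python
from h import *
st();f=grab("wrist","w5")
```

```text
t 7.32 p [ 0.5226 -0.2818 -0.0116] w 0.0189 F [0.5 0.5 2.7] 
R cols x [ 0.06   0.998 -0.   ] y [ 0.998 -0.06   0.001] z [ 0.001 -0.    -1.   ]
```

View pics/w5.png

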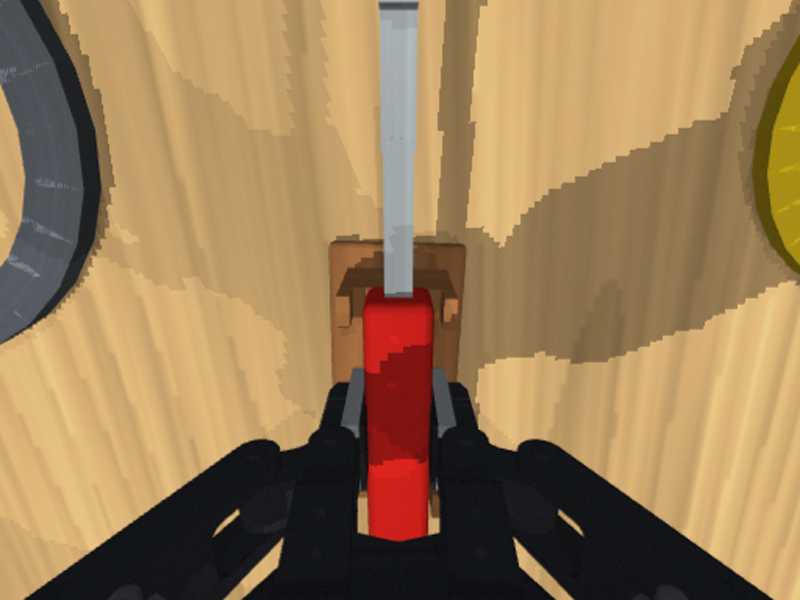

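Gripped: width is 18.9 mm with the handle between the pads. I'll lift and turn it to the slot heading (pick +x at about 104.7°).

step_arm:
  steps:
    - [0,[0,0,-0.4],[0,0,0]]
    - [0,[0,0,-0.6],[0,0,0]]
    - [0,[0,0,-0.6],[0,0,0]]
    - [0,[0,0,-0.6],[0,0,0]]
    - [0,[0,0,-0.6],[0,0,0]]
    - [0,[0,0,0],[0,0,-0.8]]
    - [0,[0,0,0],[0,0,-0.8]]
    - [0,[0,0,0],[0,0,-0.8]]
    - [0,[0,0,0],[0,0,-0.7]]
    - [0,[0,0,0],[0,0,0]]
    - [0,[0,0,0],[0,0,0]]

```text
time_s: 8.28
ee_pos: [0.5219, -0.2813, 0.0996]
eef_rot: [-0.0, 0.608, 0.794, 0.0]
wrist_force: [-0.0, -0.0, -0.9]
width: 0.0189
```

Run:
```python
from h import *
to([.6302,-.2014,.10],14.7);f=grab("wrist","w6");P=pts(f);H=hsv(f)
g=(P[...,2]>.10)&(P[...,2]<.19)&(H[...,1]<60)&(H[...,2]>110)&(f["z_map"]>0);g[230:]=0
L=P[g];print(len(L),L.min(0),L.max(0),np.median(L,0))
```

```text
t 8.28 p [ 0.5219 -0.2813  0.0996] w 0.0189 F [-0.  -0.  -0.9] 
R cols x [-0.26   0.966  0.001] y [ 0.966  0.26  -0.   ] z [-0.001  0.001 -1.   ]
shift units total [ 1.225  3.135 -0.011]
tool y yaw 15.06 turn units about tool z 0.06
3884 [ 0.48717825 -0.24036055  0.15143931] [ 0.51333488 -0.16970746  0.16149395] [ 0.4989593  -0.19818385  0.15417619]
```

View pics/w6.png

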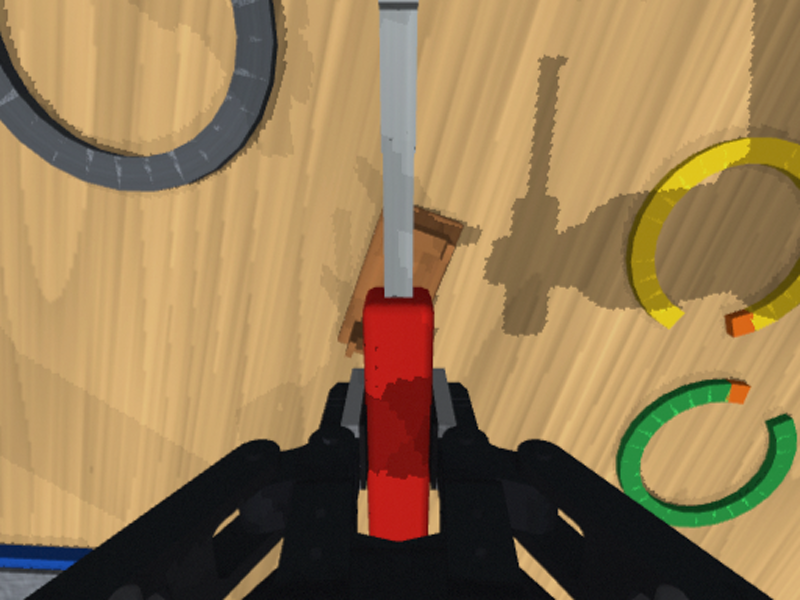

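Run:
```python
from h import *
f=dict(np.load("pics/w6.npz"));P=pts(f);H=hsv(f)
p,Rm=st()
g=(P[...,2]>.14)&(P[...,2]<.17)&(H[...,1]<60)&(H[...,2]>90)&(f["z_map"]>0);g[185:]=0
L=(P[g]-p)@Rm; 
for a in np.arange(.045,.122,.008):
    s=L[(L[:,0]>a)&(L[:,0]<a+.008)]
    if len(s): print(a.round(3),len(s),"y mid",((s[:,1].max()+s[:,1].min())/2).round(4),"wid",np.ptp(s[:,1]).round(4),"z(up)",-np.median(s[:,2]).round(4),-s[:,2].min().round(4))
print(L[:,0].max())
print(((ray(f,255,5,.1535)-p)@Rm).round(4), ((ray(f,255,186,.161)-p)@Rm).round(4))
```

```text
t 8.33 p [ 0.5219 -0.2814  0.0996] w 0.0187 F [-0.1 -0.  -1. ] 
R cols x [-0.26   0.966  0.001] y [ 0.966  0.26  -0.   ] z [-0.001  0.    -1.   ]
0.045 271 y mid -0.0008 wid 0.0076 z(up) 0.0549 0.0566
0.053 325 y mid -0.0008 wid 0.0074 z(up) 0.055 0.057
0.061 353 y mid -0.0008 wid 0.008 z(up) 0.055 0.0565
0.069 390 y mid -0.0008 wid 0.0079 z(up) 0.055 0.057
0.077 431 y mid -0.0008 wid 0.0086 z(up) 0.055 0.057
0.085 484 y mid -0.0008 wid 0.0085 z(up) 0.054 0.0565
0.093 522 y mid -0.0008 wid 0.009 z(up) 0.054 0.0561
0.101 566 y mid -0.0008 wid 0.0088 z(up) 0.054 0.056
0.109 475 y mid -0.0007 wid 0.0089 z(up) 0.0541 0.0618
0.11523065879965068
[ 0.1149 -0.0006 -0.0538] [ 0.0475 -0.0006 -0.0614]
```

step_arm:
  steps:
    - [0,[0.2,0.52,0],[0,0,0.06]]
    - [0,[0.18,0.52,0],[0,0,0]]
    - [0,[0.18,0.52,0],[0,0,0]]
    - [0,[0.18,0.52,0],[0,0,0]]
    - [0,[0.18,0.52,0],[0,0,0]]
    - [0,[0.18,0.54,0],[0,0,0]]
    - [0,[0,0,0.5],[0,0,0]]
    - [0,[0,0,0.5],[0,0,0]]
    - [0,[0,0,0.5],[0,0,0]]
    - [0,[0,0,0.45],[0,0,0]]
    - [0,[0,0,0],[0,0,0]]
    - [0,[0,0,0],[0,0,0]]

```text
time_s: 9.33
ee_pos: [0.6314, -0.2064, 0.0209]
eef_rot: [-0.001, 0.61, 0.792, -0.001]
wrist_force: [0.8, -0.1, 0.1]
width: 0.0189
```

```bash
cat >> h.py <<'E'
C=np.array([.579,.0075]);TH=np.radians(-75.3)
EX=np.array([np.cos(TH),np.sin(TH)]);EY=np.array([-EX[1],EX[0]])
def dr(p): d=np.asarray(p)[...,:2]-C; return np.stack([d@EX,d@EY],-1)
def wd(a,b): return C+a*EX+b*EY
E
python3 - <<'E'
from h import *
p,Rm=st(); print("tcp in drum mm",(dr(p)*1000).round(1),"heading err deg",np.degrees(np.arctan2(Rm[1,0],Rm[0,0])-TH-np.pi).round(2))
f=grab("wrist","w7");P=pts(f);H=hsv(f)
g=(P[...,2]>.058)&(P[...,2]<.085)&(H[...,1]<60)&(H[...,2]>90)&(f["z_map"]>0);
D=dr(P)
g&=(D[...,0]>.09)&(D[...,0]<.2)
L=P[g];l=D[g];print(len(L),np.median(L[:,2]),l.min(0),l.max(0),np.median(l[:,1]))
E
```

```text
t 9.33 p [ 0.6314 -0.2064  0.0209] w 0.0189 F [ 0.8 -0.1  0.1] 
R cols x [-0.255  0.967  0.001] y [ 0.967  0.255 -0.002] z [-0.003  0.    -1.   ]
tcp in drum mm [220.2  -3.6] heading err deg 0.07
3909 0.07550295350183077 [ 0.10503334 -0.0088158 ] [1.76688934e-01 1.74069337e-04] -0.004464765082456885
```

View pics/w7.png

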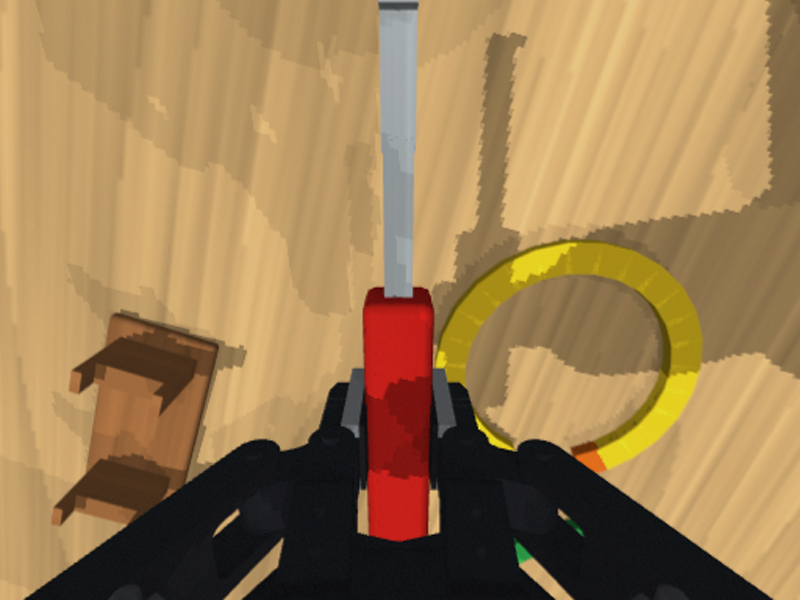

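step_arm:
  steps:
    - [0,[0,0,0.21],[0,0,0]]
    - [0,[0,0,0],[0,0,0]]
    - [0,[0,0,0],[0,0,0]]
    - [0,[0.25,0,0],[0,0,0]]
    - [0,[0.25,0,0],[0,0,0]]
    - [0,[0.25,0,0],[0,0,0]]
    - [0,[0.2,0,0],[0,0,0]]
    - [0,[0,0,0],[0,0,0]]
    - [0,[0,0,0],[0,0,0]]

```text
time_s: 10.13
ee_pos: [0.6228, -0.1687, 0.0137]
eef_rot: [-0.0, 0.609, 0.793, 0.0]
wrist_force: [1.4, 0.8, -1.1]
width: 0.0189
```

Run:
```python
from h import *
p,Rm=st(); print("tcp in drum mm",(dr(p)*1000).round(1),"blade axis z",p[2]+.052)
grab("scene","c8",(190,150,290,225));grab("side","s8",(250,160,370,250))
```

```text
t 10.13 p [ 0.6228 -0.1687  0.0137] w 0.0189 F [ 1.4  0.8 -1.1] 
R cols x [-0.258  0.966  0.   ] y [0.966 0.258 0.   ] z [ 0.  0. -1.]
tcp in drum mm [181.5  -2.3] blade axis z 0.06567749221579786
```

View pics/c8.png

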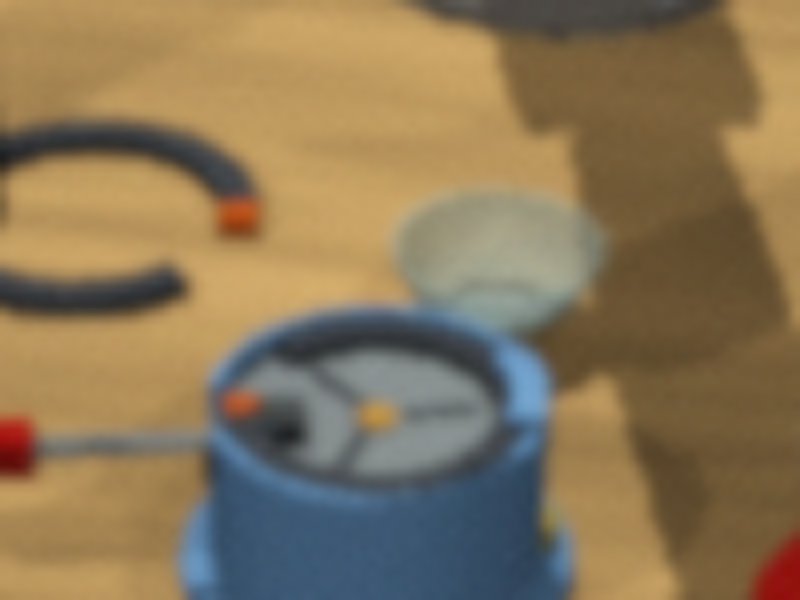

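View pics/s8.png

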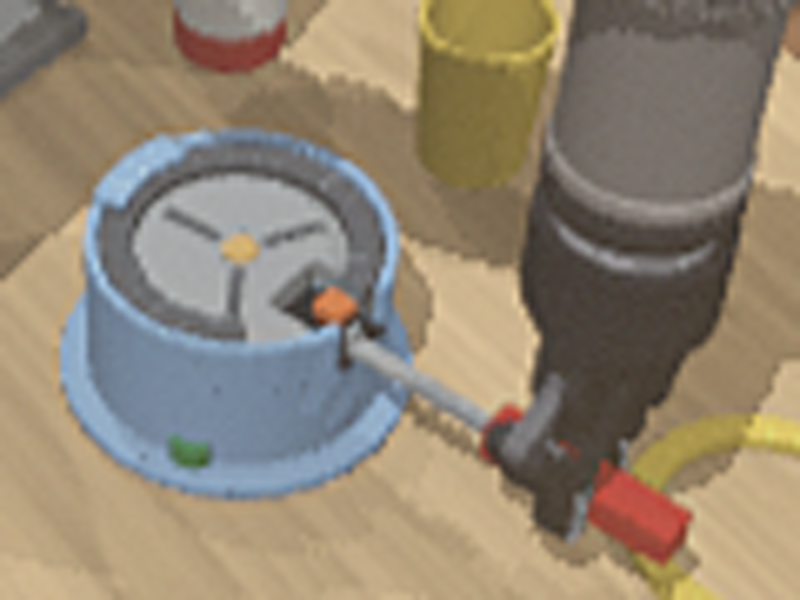

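Both views show the blade entering the slot under the orange end (side view (345,330), scene view (210,440)). I'll advance until the nib is past the ring's inner edge.

step_arm:
  steps:
    - [0,[0,-0.03,0.03],[0,0,0]]
    - [0,[0.2,0,0],[0,0,0]]
    - [0,[0.2,0,0],[0,0,0]]
    - [0,[0.19,0,0],[0,0,0]]
    - [0,[0,0,0],[0,0,0]]
    - [0,[0,0,0],[0,0,0]]

```text
time_s: 10.73
ee_pos: [0.6155, -0.1462, 0.0123]
eef_rot: [-0.0, 0.609, 0.793, 0.0]
wrist_force: [0.1, -0.0, -0.9]
width: 0.0185
```

Run:
```python
from h import *
p,Rm=st(); print("tcp in drum mm",(dr(p)*1000).round(1),"blade axis z",p[2]+.052)
grab("side","s9",(260,170,340,230));grab("wrist","w9")
```

```text
t 10.73 p [ 0.6155 -0.1462  0.0123] w 0.0185 F [ 0.1 -0.  -0.9] 
R cols x [-0.257  0.966  0.001] y [0.966 0.257 0.   ] z [-0.     0.001 -1.   ]
tcp in drum mm [157.9  -3.7] blade axis z 0.06428224782475536
```

View pics/s9.png

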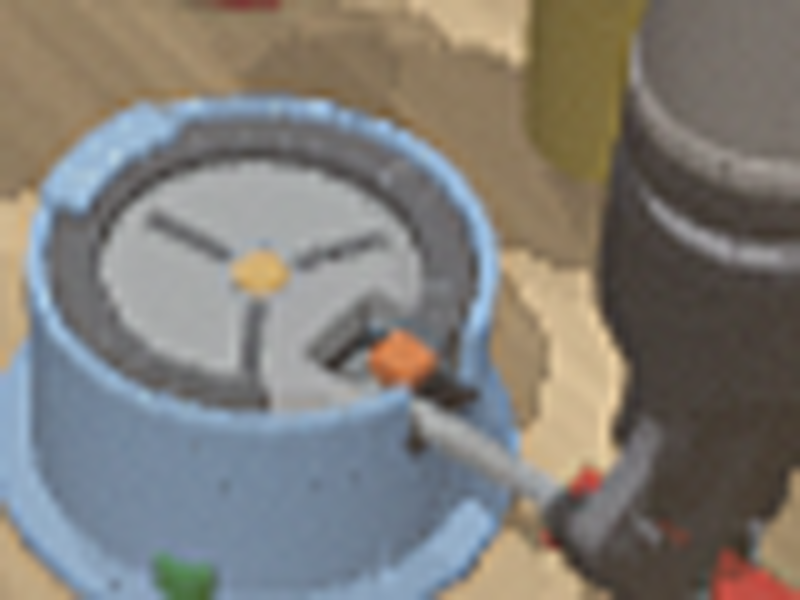

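View pics/w9.png

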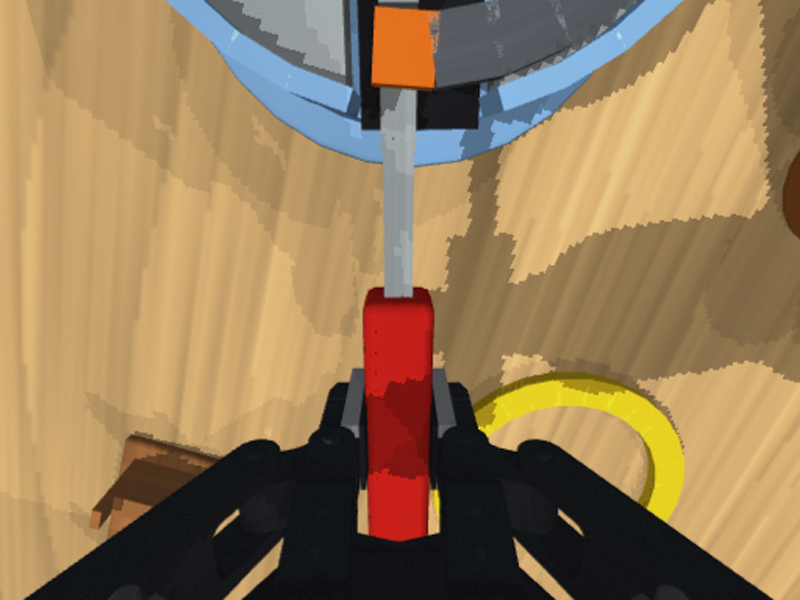

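The wrist view shows the blade directly under the orange end (375–437, rows 8–88) and emerging past its inner edge at (405,2). Lifting slowly by about 26 mm.

step_arm:
  steps:
    - [0,[0,0,0],[0,0,0]]
    - [0,[0,0,-0.08],[0,0,0]]
    - [0,[0,0,-0.08],[0,0,0]]
    - [0,[0,0,-0.08],[0,0,0]]
    - [0,[0,0,-0.08],[0,0,0]]
    - [0,[0,0,-0.08],[0,0,0]]
    - [0,[0,0,-0.08],[0,0,0]]
    - [0,[0,0,-0.08],[0,0,0]]
    - [0,[0,0,-0.08],[0,0,0]]
    - [0,[0,0,0],[0,0,0]]
    - [0,[0,0,0],[0,0,0]]
  grip_force: 100

```text
time_s: 11.75
ee_pos: [0.6156, -0.1476, 0.0382]
eef_rot: [0.0, 0.61, 0.792, 0.0]
wrist_force: [-0.2, 0.2, -1.5]
width: 0.019
```

Run:
```python
from h import *
p,Rm=st(); print("tcp in drum mm",(dr(p)*1000).round(1),"blade axis z",p[2]+.052)
grab("side","s10",(260,170,340,230));f=grab("wrist","w10");P=pts(f);H=hsv(f)
og=(H[...,0]>5)&(H[...,0]<14)&(H[...,1]>200)&(dr(P)[...,0]<.08)&(P[...,2]>.07)
L=P[og];print("orange",len(L),L.mean(0),np.percentile(L[:,2],[5,50,95]),(dr(L).mean(0)*1000).round(1))
```

```text
t 11.75 p [ 0.6156 -0.1476  0.0382] w 0.019 F [-0.2  0.2 -1.5] 
R cols x [-0.256  0.967 -0.   ] y [0.967 0.256 0.   ] z [ 0.001 -0.    -1.   ]
tcp in drum mm [159.3  -3.9] blade axis z 0.09022682385335343
orange 1758 [ 0.58931138 -0.04612373  0.10002392] [0.09762495 0.09963803 0.10112834] [54.5 -3.6]
```

View pics/s10.png

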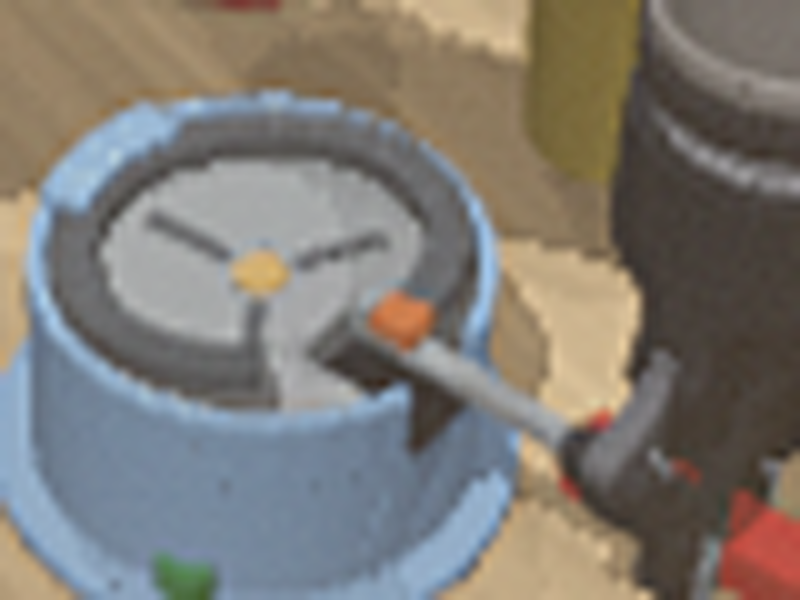

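View pics/w10.png

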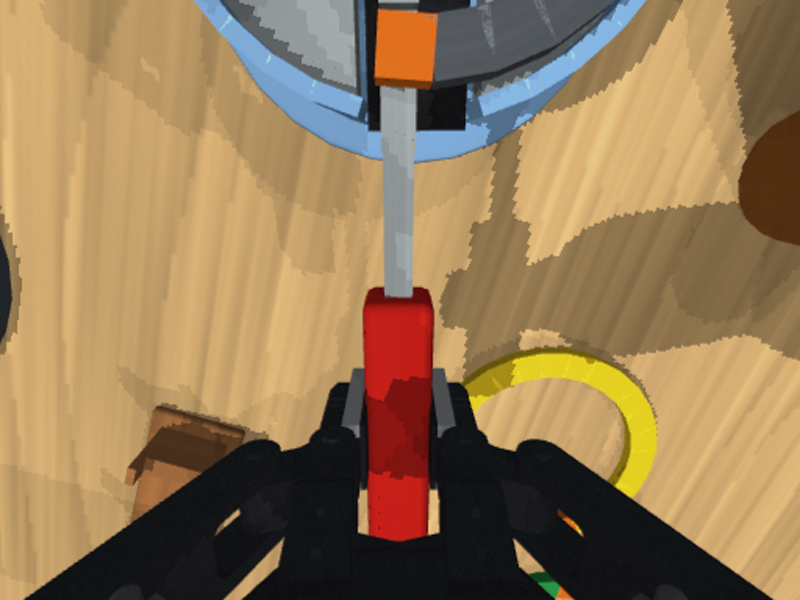

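The end is raised about 17 mm: the orange top is at z = 0.100 against 0.083 seated, so it is above the wall. Now I'll draw it outward about 18 mm, of which roughly 4 mm is nib slack.

step_arm:
  steps:
    - [0,[0,0,-0.05],[0,0,0]]
    - [0,[-0.06,0,0],[0,0,0]]
    - [0,[-0.06,0,0],[0,0,0]]
    - [0,[-0.06,0,0],[0,0,0]]
    - [0,[-0.06,0,0],[0,0,0]]
    - [0,[-0.06,0,0],[0,0,0]]
    - [0,[-0.06,0,0],[0,0,0]]
    - [0,[-0.06,0,0],[0,0,0]]
    - [0,[0,0,0],[0,0,0]]
    - [0,[0,0,0],[0,0,0]]

```text
time_s: 12.68
ee_pos: [0.6198, -0.1642, 0.04]
eef_rot: [0.0, 0.61, 0.792, -0.0]
wrist_force: [0.1, 0.2, -1.1]
width: 0.018
```

```bash
cat >> h.py <<'E'
def chk(tag):
    p,Rm=st(); print("tcp in drum mm",(dr(p)*1000).round(1),"blade axis z",(p[2]+.052).round(4))
    grab("side","s"+tag,(260,170,340,230));f=grab("wrist","w"+tag);P=pts(f);H=hsv(f)
    og=(H[...,0]>5)&(H[...,0]<14)&(H[...,1]>200)&(dr(P)[...,0]<.09)&(P[...,2]>.07)&(np.abs(dr(P)[...,1])<.03)
    L=P[og];print("orange",len(L),L.mean(0).round(4),np.percentile(L[:,2],[5,50,95]).round(4),(dr(L).mean(0)*1000).round(1))
E
python3 -c "
from h import *
chk('11')"
```

```text
t 12.68 p [ 0.6198 -0.1642  0.04  ] w 0.018 F [ 0.1  0.2 -1.1] 
R cols x [-0.255  0.967 -0.   ] y [0.967 0.255 0.   ] z [ 0. -0. -1.]
tcp in drum mm [176.4  -4.1] blade axis z 0.092
orange 1669 [ 0.5933 -0.0615  0.1016] [0.0997 0.1018 0.1033] [70.3 -3.7]
```

View pics/s11.png

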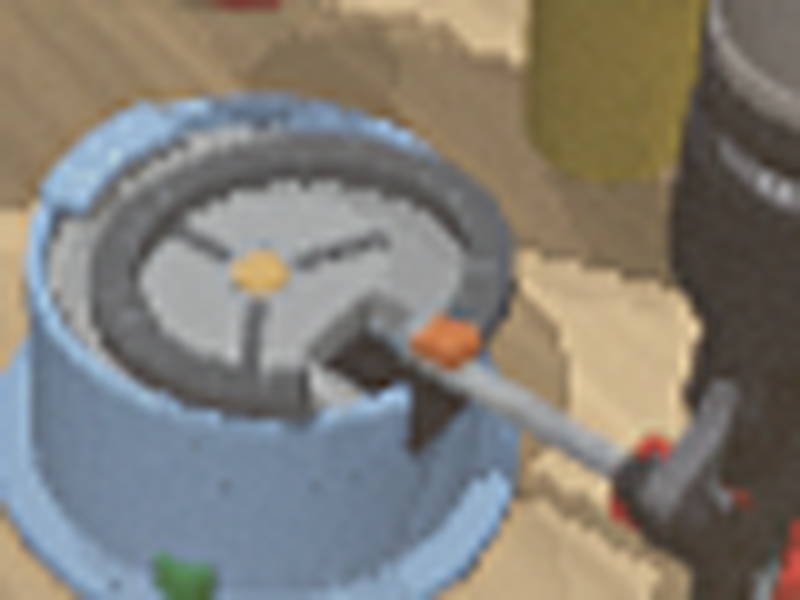

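View pics/w11.png

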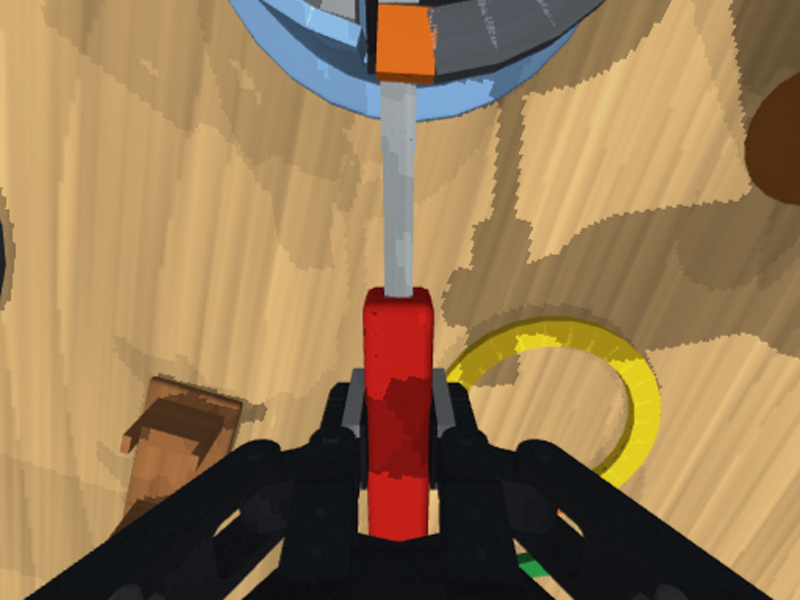

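The ring is drawn about 16 mm (orange moved from r = 54.5 to 70.3) and its back is clear of the lip. I'll lower the pick into the slot so the ring rests on the wall.

step_arm:
  steps:
    - [0,[0,0,0.07],[0,0,0]]
    - [0,[0,0,0.07],[0,0,0]]
    - [0,[0,0,0.07],[0,0,0]]
    - [0,[0,0,0.07],[0,0,0]]
    - [0,[0.04,0,0.07],[0,0,0]]
    - [0,[0.04,0,0.07],[0,0,0]]
    - [0,[0,0,0.07],[0,0,0]]
    - [0,[0,0,0.07],[0,0,0]]
    - [0,[0,0,0.08],[0,0,0]]
    - [0,[0,0,0],[0,0,0]]
    - [0,[0,0,0],[0,0,0]]

```text
time_s: 13.7
ee_pos: [0.6188, -0.1607, 0.0141]
eef_rot: [-0.0, 0.61, 0.792, -0.0]
wrist_force: [0.2, 0.5, -0.8]
width: 0.0187
```

```bash
python3 -c "
from h import *
chk('12')"
```

```text
t 13.7 p [ 0.6188 -0.1607  0.0141] w 0.0187 F [ 0.2  0.5 -0.8] 
R cols x [-0.256  0.967  0.   ] y [ 0.967  0.256 -0.   ] z [-0.  0. -1.]
tcp in drum mm [172.8  -4.2] blade axis z 0.0661
orange 2519 [ 0.594  -0.0624  0.1   ] [0.0977 0.0997 0.1012] [71.4 -3.2]
```

View pics/s12.png

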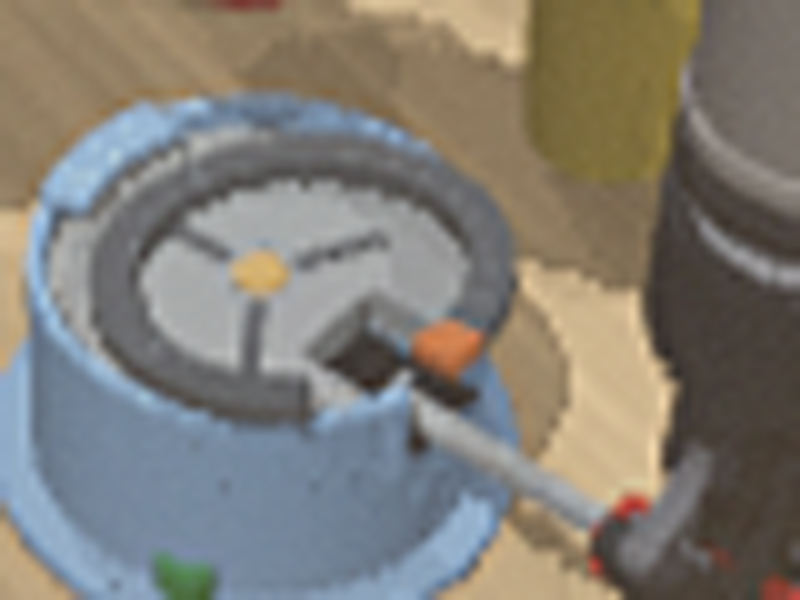

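View pics/w12.png

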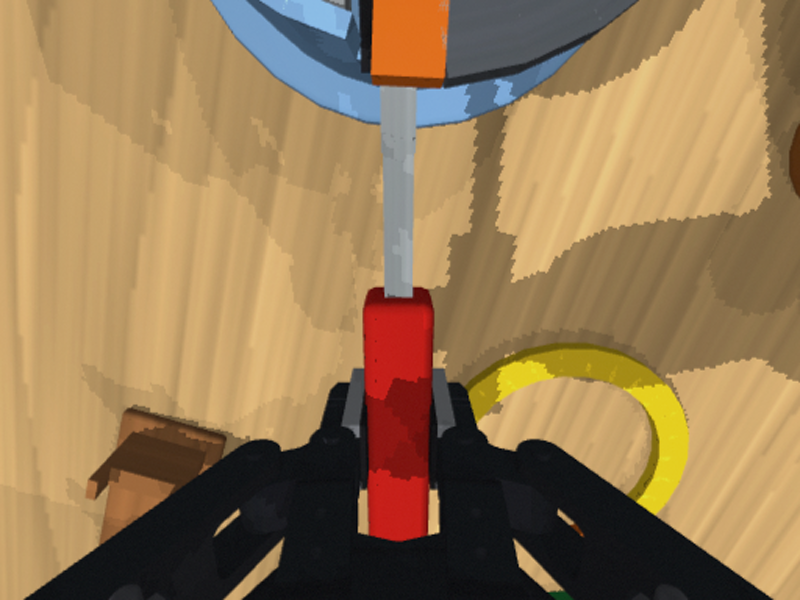

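The ring stays propped (orange top z = 0.100) and the pick is free below it. Withdrawing, then raising and turning back to the rest's heading.

step_arm:
  steps:
    - [0,[-0.2,0,0],[0,0,0]]
    - [0,[-0.3,0,0],[0,0,0]]
    - [0,[-0.5,0,0],[0,0,0]]
    - [0,[-0.5,0,0],[0,0,0]]
    - [0,[0,0,-0.6],[0,0,0]]
    - [0,[0,0,-0.6],[0,0,0.8]]
    - [0,[0,0,-0.6],[0,0,0.8]]
    - [0,[0,0,0],[0,0,0.8]]
    - [0,[0,0,0],[0,0,0.65]]
    - [0,[0,0,0],[0,0,0]]
    - [0,[0,0,0],[0,0,0]]

```text
time_s: 14.72
ee_pos: [0.6341, -0.2199, 0.0864]
eef_rot: [0.0, 0.728, 0.686, -0.0]
wrist_force: [0.3, 0.7, -1.3]
width: 0.019
```

```bash
python3 -c "
from h import *
to([.5226,-.2818,.085],-3.44)"
```

```text
t 14.72 p [ 0.6341 -0.2199  0.0864] w 0.019 F [ 0.3  0.7 -1.3] 
R cols x [ 0.06   0.998 -0.001] y [ 0.998 -0.06   0.   ] z [-0.    -0.001 -1.   ]
shift units total [-1.712 -2.69   0.036]
tool y yaw -3.44 turn units about tool z 0.0
```

step_arm:
  steps:
    - [0,[-0.34,-0.54,0],[0,0,0]]
    - [0,[-0.34,-0.54,0],[0,0,0]]
    - [0,[-0.34,-0.54,0],[0,0,0]]
    - [0,[-0.34,-0.54,0],[0,0,0]]
    - [0,[-0.34,-0.53,0],[0,0,0]]
    - [0,[0,0,0],[0,0,0]]
    - [0,[0,0,0.5],[0,0,0]]
    - [0,[0,0,0.5],[0,0,0]]
    - [0,[0,0,0.3],[0,0,0]]
    - [0,[0,0,0],[0,0,0]]
    - [0,[0,0,0],[0,0,0]]

```text
time_s: 15.63
ee_pos: [0.5223, -0.2801, 0.0339]
eef_rot: [-0.001, 0.728, 0.685, -0.0]
wrist_force: [-0.7, -0.0, -1.1]
width: 0.0187
```

```bash
python3 -c "
from h import *
to([.5226,-.2818,-.0116],-3.44);grab('wrist','w13');grab('side','s13',(280,220,400,310))"
```

```text
t 15.63 p [ 0.5223 -0.2801  0.0339] w 0.0187 F [-0.7 -0.  -1.1] 
R cols x [0.06  0.998 0.   ] y [ 0.998 -0.06  -0.001] z [-0.001  0.    -1.   ]
shift units total [-0.041  0.011  1.137]
tool y yaw -3.46 turn units about tool z -0.004
```

View pics/w13.png

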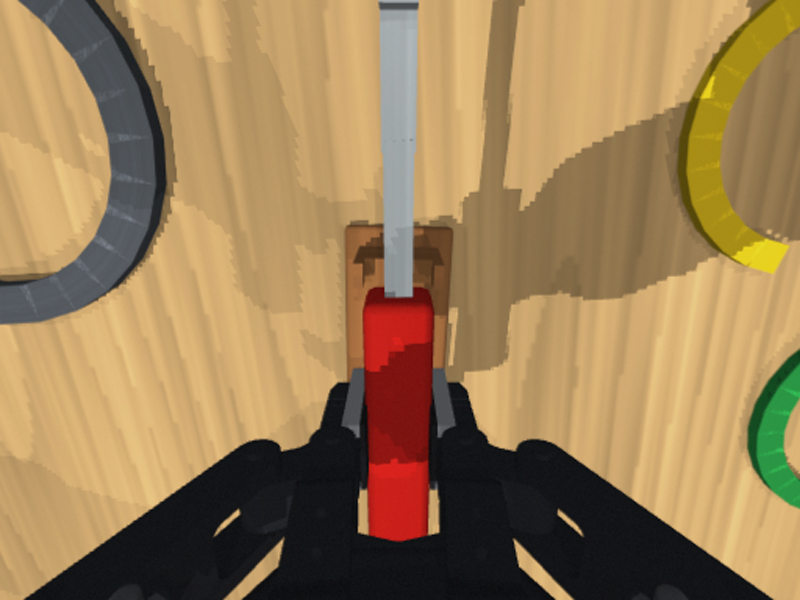

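The pick is centred over the rest (rest columns 347–452, handle 363–432). Lowering.

step_arm:
  steps:
    - [0,[-0.04,0,0.3],[0,0,0]]
    - [0,[0,0,0.3],[0,0,0]]
    - [0,[0,0,0.2],[0,0,0]]
    - [0,[0,0,0.15],[0,0,0]]
    - [0,[0,0,0.1],[0,0,0]]
    - [0,[0,0,0.05],[0,0,0]]
    - [0,[0,0,0],[0,0,0]]
    - [0,[0,0,0],[0,0,0]]

```text
time_s: 16.4
ee_pos: [0.5228, -0.2818, -0.0095]
eef_rot: [0.0, 0.728, 0.685, 0.0]
wrist_force: [-0.6, -0.0, -0.8]
width: 0.0178
```

```bash
python3 -c "
from h import *
to([.5226,-.2818,-.0116],-3.44)"
```

```text
t 16.4 p [ 0.5228 -0.2818 -0.0095] w 0.0178 F [-0.6 -0.  -0.8] 
R cols x [ 0.061  0.998 -0.   ] y [ 0.998 -0.061  0.   ] z [ 0. -0. -1.]
shift units total [-0.001 -0.004  0.052]
tool y yaw -3.49 turn units about tool z -0.008
```

step_arm:
  steps:
    - [0,[0,0,0.05],[0,0,0]]
    - [0,[0,0,0.02],[0,0,0]]
    - [0,[0,0,0],[0,0,0]]
    - [0.6,[0,0,0],[0,0,0]]
    - [0.6,[0,0,0],[0,0,0]]
    - [0.6,[0,0,0],[0,0,0]]
    - [0.6,[0,0,0],[0,0,0]]
    - [0.6,[0,0,0],[0,0,0]]
    - [0.6,[0,0,-0.5],[0,0,0]]
    - [0.6,[0,0,-0.7],[0,0,0]]
    - [0.6,[0,0,-0.9],[0,0,0]]
    - [0.6,[0,0,-0.9],[0,0,0]]

```text
time_s: 17.4
ee_pos: [0.5217, -0.2813, 0.1082]
eef_rot: [-0.001, 0.728, 0.685, -0.001]
wrist_force: [0.5, 0.5, 0.9]
width: 0.0514
```

```bash
python3 -c "
from h import *
st();grab('wrist','w14');f=grab('side','s14',(250,160,410,280));P=pts(f);H=hsv(f)
m=((H[...,0]<6)|(H[...,0]>174))&(H[...,1]>130)&(P[...,0]<.58)&(P[...,1]<-.2)&(P[...,2]>.02)&(P[...,2]<.08)
print('red top',m.sum(),np.percentile(P[m][:,2],[50,90]),P[m].mean(0))"
```

```text
t 17.4 p [ 0.5217 -0.2813  0.1082] w 0.0514 F [0.5 0.5 0.9] 
R cols x [0.061 0.998 0.   ] y [ 0.998 -0.061 -0.002] z [-0.002  0.001 -1.   ]
red top 323 [0.04961998 0.05199116] [ 0.51732382 -0.28633273  0.04826664]
```

View pics/w14.png

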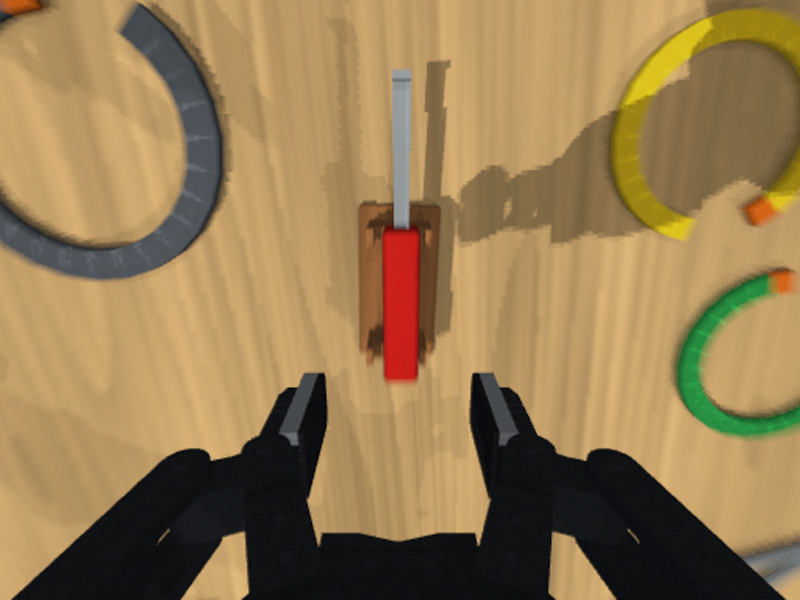

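View pics/s14.png

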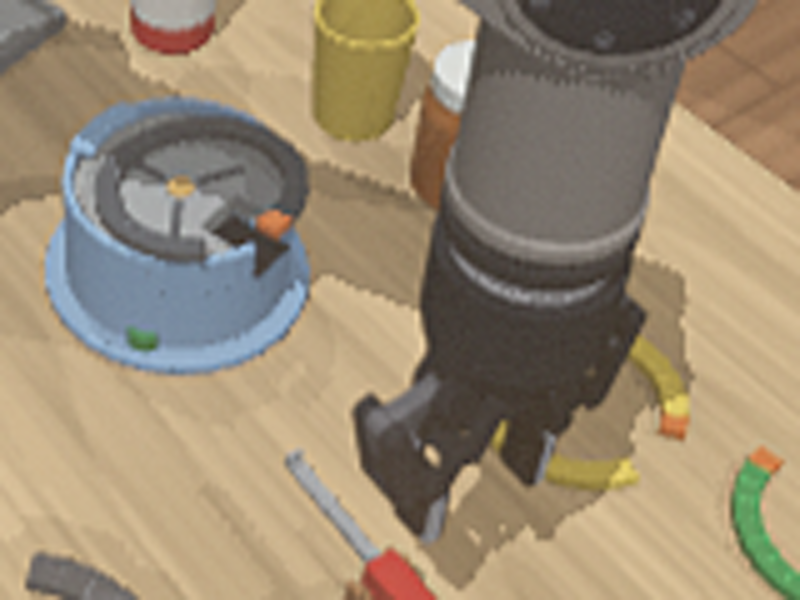

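The pick sits in the rest (red top z = 0.050, centred between the cheeks) and the ring is still propped. Moving over the drum to measure the ring.

step_arm:
  steps:
    - [0.6,[0.2,0,-0.8],[0,0,0]]
    - [0.6,[0.68,0.15,-0.5],[0,0,0]]
    - [0.6,[0.68,0.15,-0.3],[0,0,0]]
    - [0.6,[0.68,0.15,-0.3],[0,0,0]]
    - [0.6,[0.68,0.15,-0.2],[0,0,0]]
    - [0.6,[0.68,0.15,-0.2],[0,0,0]]
    - [0.6,[0.68,0.15,0],[0,0,0]]
    - [0.6,[0.68,0.15,0],[0,0,0]]
    - [0.6,[0,0.1,0],[0,0,0]]
    - [0.6,[0,0,0],[0,0,0]]
    - [0.6,[0,0,0],[0,0,0]]

```text
time_s: 18.42
ee_pos: [0.5801, -0.087, 0.1991]
eef_rot: [-0.0, 0.728, 0.685, -0.001]
wrist_force: [0.1, -0.4, 0.0]
width: 0.0515
```

Run:
```python
from h import *
st();f=grab("wrist","w15");P=pts(f);H=hsv(f);D=dr(P)
og=(H[...,0]>5)&(H[...,0]<14)&(H[...,1]>200)&(D[...,0]<.09)&(D[...,0]>.04)&(P[...,2]>.07)&(np.abs(D[...,1])<.04)
L=P[og];print("orange",len(L),L.mean(0).round(4),(D[og].mean(0)*1000).round(1),(D[og].min(0)*1000).round(1),(D[og].max(0)*1000).round(1))
# ring: dark gray, above disc
r=np.hypot(D[...,0]-.016,D[...,1])
rg=(r<.064)&(r>.046)&(H[...,2]<125)&(H[...,1]<70)&(P[...,2]>.079)&(P[...,2]<.11)
rg=cv2.erode(rg.astype(np.uint8),np.ones((3,3)))>0
X=np.c_[D[rg],P[rg][:,2]]
A=np.c_[X[:,:2],np.ones(len(X))]
for _ in range(4):
    s=np.linalg.lstsq(A,X[:,2],rcond=None)[0];e=np.abs(A@s-X[:,2]);k=e<.003;A=A[k];X=X[k]
print("plane slope x,y, z0",s.round(4),len(X),"ring extents",(X.min(0)*1e3).round(1),(X.max(0)*1e3).round(1))
# circle: mean-line fit
c,rr=circ(X[:,:2]);print("circ",(c*1e3).round(1),rr*1e3)
```

```text
t 18.42 p [ 0.5801 -0.087   0.1991] w 0.0515 F [ 0.1 -0.4  0. ] 
R cols x [ 0.061  0.998 -0.001] y [ 0.998 -0.061 -0.001] z [-0.001 -0.001 -1.   ]
orange 167 [ 0.5933 -0.0608  0.0996] [69.7 -3.5] [62.8 -9.3] [76.7  2.7]
plane slope x,y, z0 [ 0.1404 -0.0063  0.0898] 4277 ring extents [-44.8 -61.3  81.5] [ 75.   60.1 101.6]
circ [15.5 -0.5] 54.637777724956656
```

View pics/w15.png

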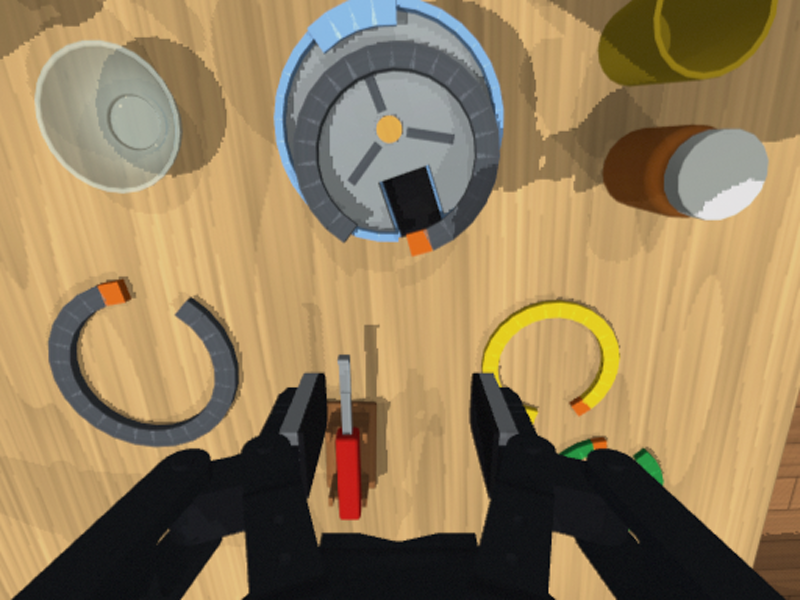

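Run:
```python
from h import *
ee={"w6":([.5219,-.2813,.0996],15.06),"w15":([.5801,-.087,.1991],-3.5),"w3":([.5222,-.2815,.024],-3.44),"w14":([.5217,-.2813,.1082],-3.5)}
for n,(p,y) in ee.items():
    f=dict(np.load(f"pics/{n}.npz"));P=pts(f);a=np.radians(y)
    ty=np.array([np.cos(a),np.sin(a),0]);tz=np.array([0,0,-1]);tx=np.cross(ty,tz)
    L=(P-np.array(p))@np.stack([tx,ty,tz],1)
    # front face of fingers at tool x ~ .011
    m=(np.abs(L[...,0]-.0115)<.003)&(np.abs(L[...,1])<.06)&(L[...,2]<-.02)&(L[...,2]>-.09)&(f["color"].max(-1)<110)
    for s in (-1,1):
        k=m&(L[...,1]*s>0.0); 
        if n in("w6",): k&=(L[...,1]*s>.0095)
        z=np.sort(L[k][:,2])[::-1]; print(n,s,k.sum(),"tip z tool mm",(z[[0,3,8,20]]*1e3).round(1), "y range",(np.percentile(np.abs(L[k&(L[...,2]>z[20]-.003)][:,1]),[0,50,100])*1e3).round(1))
```

```text
w6 -1 2112 tip z tool mm [-36.4 -37.2 -38.3 -40.2] y range [12.5 14.5 16.6]
w6 1 2048 tip z tool mm [-37.2 -37.7 -38.2 -40.1] y range [10.9 12.9 15. ]
w15 -1 1850 tip z tool mm [-37.7 -39.8 -40.1 -41.7] y range [26.3 28.8 32.6]
w15 1 1903 tip z tool mm [-37.8 -39.8 -40.8 -41.4] y range [24.6 27.4 31.3]
w3 -1 2318 tip z tool mm [-22.6 -23.9 -25.  -37.2] y range [ 0.   4.6 11.1]
w3 1 2147 tip z tool mm [-22.9 -23.5 -36.7 -38.3] y range [0.5 3.2 8.8]
w14 -1 1843 tip z tool mm [-36.6 -40.3 -40.8 -41.8] y range [26.2 28.9 32.5]
w14 1 1880 tip z tool mm [-37.8 -39.7 -40.3 -41.3] y range [24.7 27.6 31.4]
```

step_arm:
  steps:
    - [0.6,[0,0,0],[0,0,0.95]]
    - [0.6,[0,0,0],[0,0,0.95]]
    - [0.6,[0,0,0],[0,0,0.95]]
    - [0.6,[0,0,0],[0,0,0.95]]
    - [0.6,[0,0,0],[0,0,0.95]]
    - [0.6,[0,0,0],[0,0,0.95]]
    - [0.6,[0,0,0],[0,0,0.95]]
    - [0.6,[0,0,0],[0,0,0.95]]
    - [0.6,[0,0,0],[0,0,0.95]]
    - [0.6,[0,0,0],[0,0,0.95]]
    - [0.6,[0,0,0],[0,0,0.95]]
    - [0.6,[0,0,0],[0,0,0.92]]

```text
time_s: 19.47
ee_pos: [0.5798, -0.0883, 0.1997]
eef_rot: [0.0, 0.988, 0.155, -0.0]
wrist_force: [-0.9, 0.5, -0.2]
width: 0.051
```

step_arm:
  steps:
    - [0.6,[0,0,0],[-0.65,0,0]]
    - [0.6,[0,0,0],[-0.68,0,0]]
    - [0.6,[0,0,0],[0,0,0]]
    - [0.6,[0,0,0],[0,0,0]]

```text
time_s: 19.8
ee_pos: [0.5801, -0.0859, 0.1992]
eef_rot: [0.068, 0.985, 0.159, 0.011]
wrist_force: [0.1, 0.1, 0.4]
width: 0.0513
```

```bash
cat >> h.py <<'E'
def gpose(off):
    """TCP for ring grasp, off along tool z from the ring's top point"""
    phi=TH+np.radians(3.6);e=np.array([np.cos(phi),np.sin(phi),0]);t=np.radians(8.)
    z=np.sin(t)*e+np.array([0,0,-np.cos(t)]);y=np.cos(t)*e+np.array([0,0,np.sin(t)])
    top=np.r_[wd(.0705,.003),.0997]
    return top+off*z+.0008*y, np.stack([np.cross(y,z),y,z],1)
E
python3 - <<'E'
from h import *
p,Rg=gpose(.0067);c,Rm=None,None
to(p);_,Rm=st()
print("turn units (tool)",(np.degrees(R.from_matrix(Rm.T@Rg).as_rotvec())/6).round(3))
E
```

```text
t 19.8 p [ 0.5801 -0.0859  0.1992] w 0.0513 F [0.1 0.1 0.4] 
R cols x [ 0.949  0.315 -0.001] y [ 0.312 -0.94   0.137] z [ 0.043 -0.131 -0.991]
shift units total [ 0.674 -0.778  2.568]
t 19.8 p [ 0.5801 -0.0859  0.1992] w 0.0513 F [0.1 0.1 0.4] 
R cols x [ 0.949  0.315 -0.001] y [ 0.312 -0.94   0.137] z [ 0.043 -0.131 -0.991]
turn units (tool) [-0.017  0.006  0.009]
```

step_arm:
  steps:
    - [0.6,[0.34,-0.39,0.2],[0,0,0]]
    - [0.6,[0.33,-0.39,0.2],[0,0,0]]
    - [0.6,[0,0,0.5],[0,0,0]]
    - [0.6,[0,0,0.6],[0,0,0]]
    - [0.6,[0,0,0.6],[0,0,0]]
    - [0.6,[0,0,0.46],[0,0,0]]
    - [0.6,[0,0,0],[0,0,0]]
    - [0.6,[0,0,0],[0,0,0]]

```text
time_s: 20.47
ee_pos: [0.6005, -0.0623, 0.0928]
eef_rot: [0.068, 0.985, 0.158, 0.01]
wrist_force: [0.6, 0.0, -0.3]
width: 0.0513
```

Run:
```python
from h import *
p,Rg=gpose(.0467)
to(p);grab("wrist","w16");grab("side","s16",(250,150,370,240));grab("scene","c16",(190,140,290,215))
```

```text
t 20.47 p [ 0.6005 -0.0623  0.0928] w 0.0513 F [ 0.6  0.  -0.3] 
R cols x [ 0.95   0.313 -0.002] y [ 0.31  -0.941  0.138] z [ 0.041 -0.132 -0.99 ]
shift units total [ 0.004 -0.015  0.988]
```

View pics/w16.png

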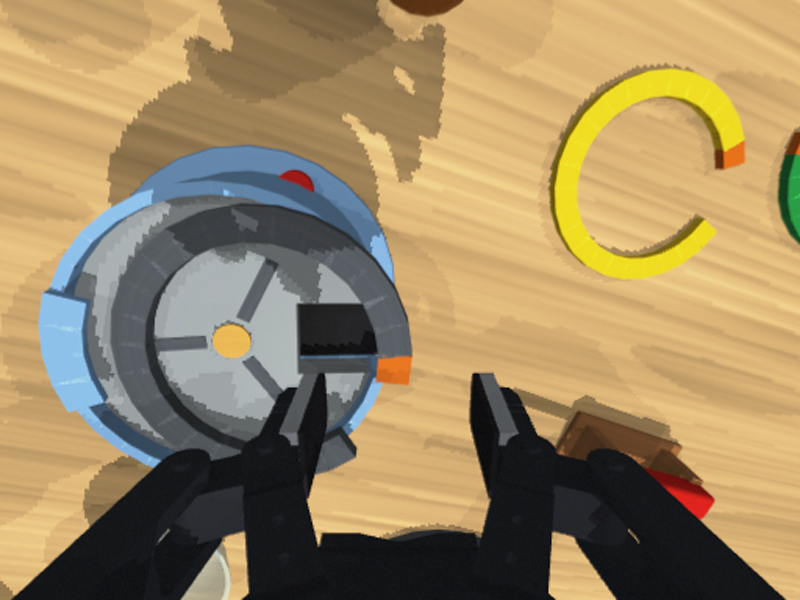

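View pics/s16.png

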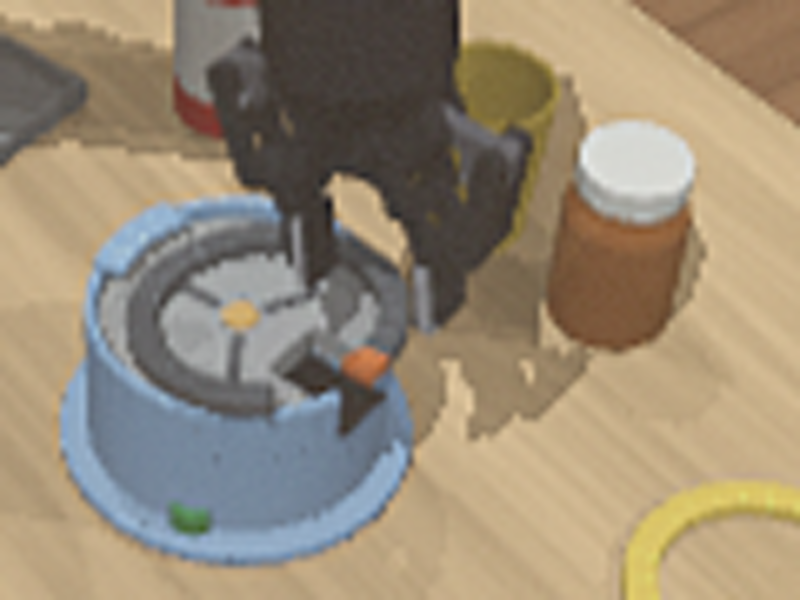

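View pics/c16.png

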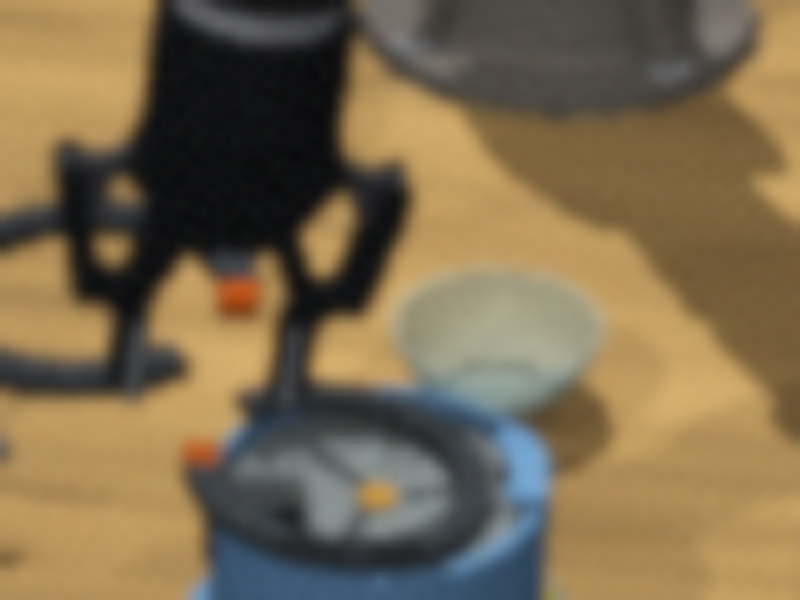

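step_arm:
  steps:
    - [0.6,[0,-0.01,0.3],[0,0,0]]
    - [0.6,[0,0,0.3],[0,0,0]]
    - [0.6,[0,0,0.2],[0,0,0]]
    - [0.6,[0,0,0],[0,0,0]]
    - [0.6,[0,0,0],[0,0,0]]

```text
time_s: 21.03
ee_pos: [0.6014, -0.066, 0.0612]
eef_rot: [0.069, 0.985, 0.158, 0.01]
wrist_force: [0.4, -0.2, -0.3]
width: 0.0513
```

Run:
```python
from h import *
p,Rg=gpose(.0467)
to(p);grab("wrist","w17");grab("side","s17",(250,150,370,240))
```

```text
t 21.03 p [ 0.6014 -0.066   0.0612] w 0.0513 F [ 0.4 -0.2 -0.3] 
R cols x [ 0.95   0.314 -0.001] y [ 0.311 -0.94   0.138] z [ 0.042 -0.132 -0.99 ]
shift units total [ 0.009 -0.002  0.194]
```

View pics/w17.png

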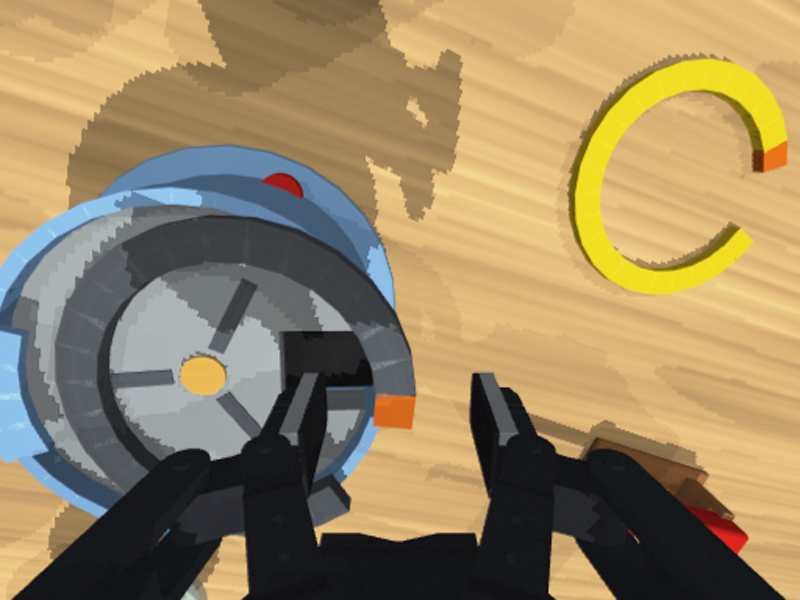

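View pics/s17.png

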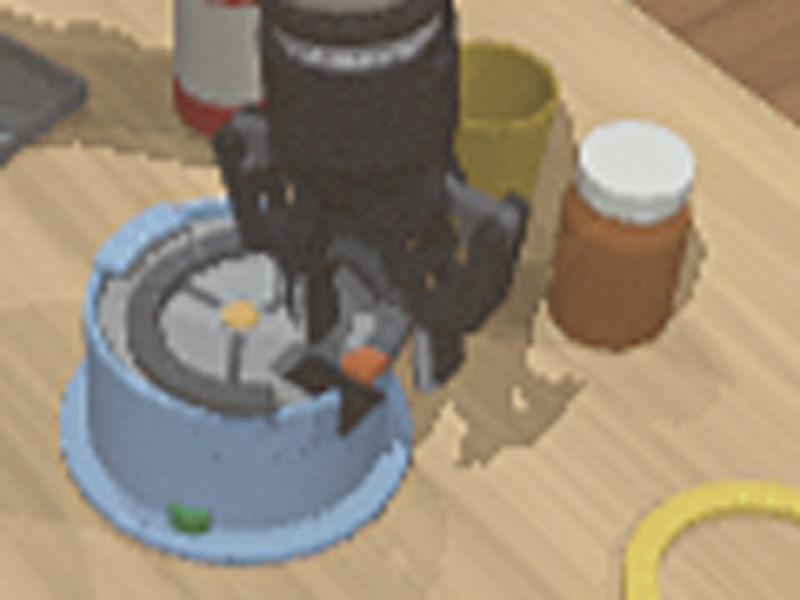

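Run:
```python
from h import *
p,Rm=st()
f=dict(np.load("pics/w17.npz"));P=pts(f);H=hsv(f);D=dr(P)
og=(H[...,0]>5)&(H[...,0]<14)&(H[...,1]>200)&(D[...,0]<.09)&(D[...,0]>.04)&(P[...,2]>.07)&(np.abs(D[...,1])<.04)
L=((P[og]-p)@Rm)*1e3;print("orange tool mm",L.mean(0).round(1),np.percentile(L,2,0).round(1),np.percentile(L,98,0).round(1))
```

```text
t 21.13 p [ 0.6023 -0.0661  0.0622] w 0.0513 F [-0.1  0.6 -0. ] 
R cols x [0.949 0.314 0.   ] y [ 0.311 -0.94   0.139] z [ 0.044 -0.132 -0.99 ]
orange tool mm [ -6.6  -2.  -38.1] [-12.3  -8.9 -39. ] [ -0.9   4.3 -36.8]
```

The orange end lies between the fingers at (395,410), within the pad width (tool x −12 to −1 mm). I'll go down the last 8 mm and grip.

step_arm:
  steps:
    - [0.6,[0,-0.02,0.1],[0,0,0]]
    - [0.6,[0,0,0.1],[0,0,0]]
    - [0.6,[0,0,0],[0,0,0]]
    - [0.35,[0,0,0],[0,0,0]]
    - [0.25,[0,0,0],[0,0,0]]
    - [0.15,[0,0,0],[0,0,0]]
    - [0.05,[0,0,0],[0,0,0]]
    - [0,[0,0,0],[0,0,0]]
    - [0,[0,0,0],[0,0,0]]
    - [0,[0,0,0],[0,0,0]]
    - [0,[0,0,0],[0,0,0]]
  grip_force: 60

```text
time_s: 22.05
ee_pos: [0.6022, -0.0662, 0.0542]
eef_rot: [0.069, 0.985, 0.159, 0.011]
wrist_force: [-0.1, 0.2, 1.1]
width: 0.0123
```

Run:
```python
from h import *
st();grab("wrist","w18");grab("side","s18",(250,150,370,240))
```

```text
t 22.05 p [ 0.6022 -0.0662  0.0542] w 0.0123 F [-0.1  0.2  1.1] 
R cols x [0.949 0.314 0.   ] y [ 0.311 -0.94   0.139] z [ 0.044 -0.132 -0.99 ]
```

View pics/w18.png

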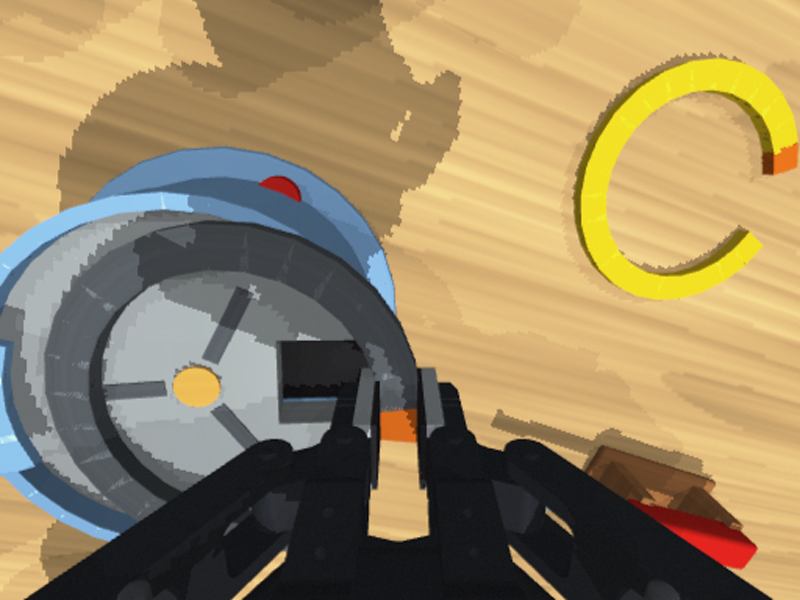

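View pics/s18.png

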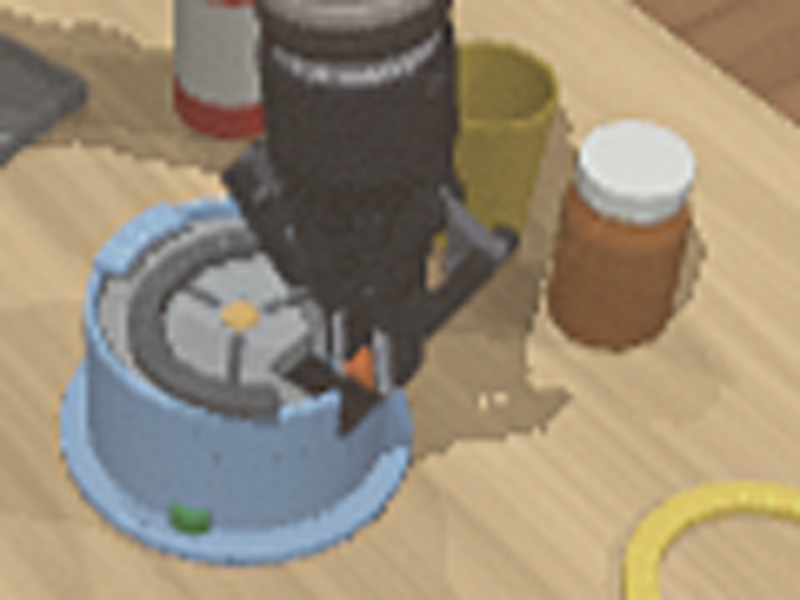

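Gripped: width reads 12.3 mm on the 14 mm band, the same reading bias as on the pick. I'll lift straight up slowly and check.

step_arm:
  steps:
    - [0,[0,0,0],[0,0,0]]
    - [0,[0,0.014,-0.1],[0,0,0]]
    - [0,[0,0.014,-0.1],[0,0,0]]
    - [0,[0,0.03,-0.2],[0,0,0]]
    - [0,[0,0.03,-0.2],[0,0,0]]
    - [0,[0,0.04,-0.3],[0,0,0]]
    - [0,[0,0.06,-0.4],[0,0,0]]
    - [0,[0,0,0],[0,0,0]]
    - [0,[0,0,0],[0,0,0]]
  grip_force: 80

```text
time_s: 22.9
ee_pos: [0.6032, -0.0666, 0.1079]
eef_rot: [0.069, 0.985, 0.159, 0.012]
wrist_force: [-0.9, -0.2, -0.3]
width: 0.0114
```

```bash
cat >> h.py <<'E'
def ringplane(f,p,Rm):
    P=pts(f);H=hsv(f);L=(P-p)@Rm
    m=(H[...,2]<130)&(H[...,1]<70)&(L[...,2]<-.02)&(L[...,2]>-.075)&(L[...,0]>.014)&(L[...,0]<.09)&(L[...,1]<.012)&(L[...,1]>-.125)
    m=cv2.erode(m.astype(np.uint8),np.ones((3,3)))>0
    X=L[m];W=P[m]
    for _ in range(5):
        A=np.c_[X[:,:2],np.ones(len(X))];s=np.linalg.lstsq(A,X[:,2],rcond=None)[0];k=np.abs(A@s-X[:,2])<.0025
        X=X[k];W=W[k]
    A=np.c_[W[:,:2],np.ones(len(W))];sw=np.linalg.lstsq(A,W[:,2],rcond=None)[0]
    c,r=circ(X[:,:2])
    print("n",len(X),"plane in tool (slope x,y,z0)",s.round(4),"circ tool mm",(c*1e3).round(1),(r*1e3).round(1),"world slopes deg",np.degrees(np.arctan(sw[:2])).round(1),"z range",W[:,2].min().round(4),W[:,2].max().round(4),"ctr world",(p+Rm@np.r_[c,s@np.r_[c,1]]).round(4))
E
python3 - <<'E'
from h import *
p,Rm=st();f=grab("wrist","w19");grab("side","s19",(230,130,370,235));ringplane(f,p,Rm)
E
```

```text
t 22.9 p [ 0.6032 -0.0666  0.1079] w 0.0114 F [-0.9 -0.2 -0.3] 
R cols x [0.949 0.314 0.003] y [ 0.311 -0.94   0.139] z [ 0.046 -0.131 -0.99 ]
n 7920 plane in tool (slope x,y,z0) [ 0.0137 -0.0034 -0.0455] circ tool mm [  4.2 -54.5] 52.4 world slopes deg [ 2. -8.] z range 0.1356 0.1546 ctr world [ 0.5881 -0.0081  0.1452]
```

View pics/w19.png

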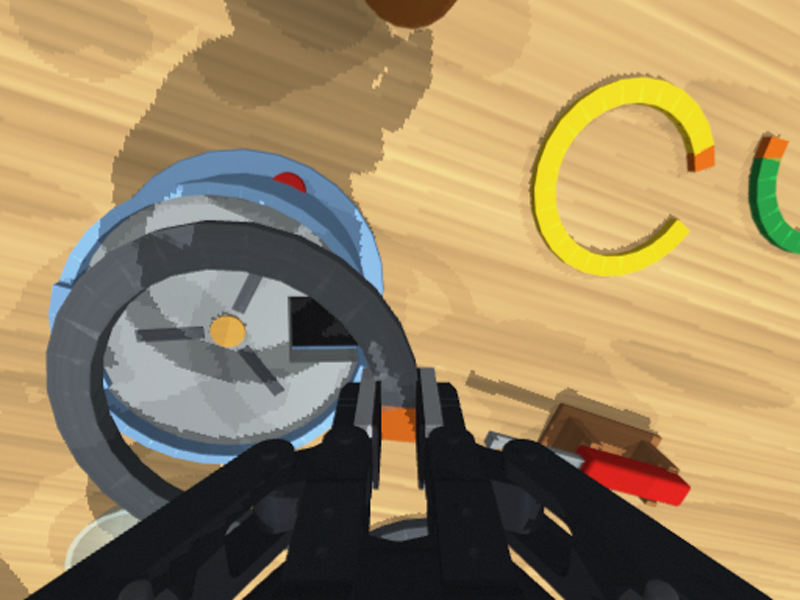

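View pics/s19.png

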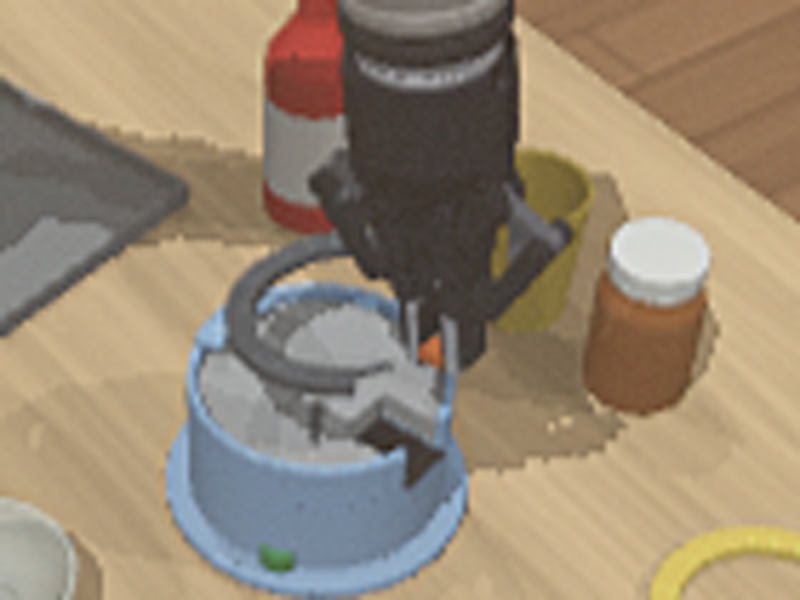

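The ring is firmly held and square to the tool (slopes below 1°). Next, the tray position from the scene and side frames.

Run:
```python
from h import *
from station import ctrl
for n in ["scene","side"]:
    f=ctrl.grab_frame(n);P=pts(f);H=hsv(f)
    m=(P[...,0]>.38)&(P[...,0]<.67)&(P[...,1]>.18)&(P[...,1]<.48)&(P[...,2]<.03)&(P[...,2]>-.01)&(H[...,1]<60)&(f["z_map"]>0)
    m=cv2.morphologyEx(m.astype(np.uint8),cv2.MORPH_OPEN,np.ones((3,3)))
    k,L,s,c=cv2.connectedComponentsWithStats(m);i=1+np.argmax(s[1:,4])
    w=P[L==i];r=cv2.minAreaRect((w[:,:2]*1000).astype(np.float32));print(n,len(w),r,np.median(w[:,2]))
```

```text
scene 2711 ((522.7577514648438, 319.982177734375), (227.6878662109375, 219.2327117919922), 14.517687797546387) 0.004642795642848815
side 2727 ((523.3189697265625, 323.58465576171875), (233.2161865234375, 225.55111694335938), 14.185912132263184) 0.005177249130340514
```

step_arm:
  steps:
    - [0,[0,0.03,-0.3],[0,0,0]]
    - [0,[0,0.03,-0.3],[0,0,0]]
    - [0,[0,0,-0.1],[0.3,0,0]]
    - [0,[0,0,0],[0.4,0,0]]
    - [0,[0,0,0],[0.4,0,0]]
    - [0,[0,0,0],[0.23,0,0]]
    - [0,[0,0,0],[0,0,0]]
    - [0,[0,0,0],[0,0,0]]

```text
time_s: 23.77
ee_pos: [0.6022, -0.0659, 0.1357]
eef_rot: [0.0, 0.987, 0.158, 0.001]
wrist_force: [0.2, 0.2, -1.3]
width: 0.0115
```

Run:
```python
from h import *
to([.538,.270,.13])
p,Rm=st();f=grab("wrist","w20");ringplane(f,p,Rm)
```

```text
t 23.77 p [ 0.6022 -0.0659  0.1357] w 0.0115 F [ 0.2  0.2 -1.3] 
R cols x [0.95  0.313 0.001] y [ 0.313 -0.95   0.001] z [ 0.001 -0.001 -1.   ]
shift units total [ 1.102 -8.477  0.135]
t 23.77 p [ 0.6022 -0.0659  0.1357] w 0.0115 F [ 0.2  0.2 -1.3] 
R cols x [0.95  0.313 0.001] y [ 0.313 -0.95   0.001] z [ 0.001 -0.001 -1.   ]
n 7922 plane in tool (slope x,y,z0) [ 0.0144 -0.0033 -0.0455] circ tool mm [  4.2 -54.5] 52.4 world slopes deg [-0.6 -0.5] z range 0.1777 0.1829 ctr world [ 0.5891 -0.0128  0.1808]
```

step_arm:
  steps:
    - [0,[0.05,-0.35,0],[0,0,0]]
    - [0,[0.08,-0.65,0],[0,0,0]]
    - [0,[0.1,-0.75,0],[0,0,0]]
    - [0,[0.1,-0.8,0],[0,0,0]]
    - [0,[0.1,-0.8,0],[0,0,0]]
    - [0,[0.1,-0.8,0],[0,0,0]]
    - [0,[0.1,-0.8,0],[0,0,0]]
    - [0,[0.1,-0.8,0],[0,0,0]]
    - [0,[0.1,-0.8,0],[0,0,0]]
    - [0,[0.1,-0.75,0],[0,0,0]]
    - [0,[0.1,-0.65,0],[0,0,0]]
    - [0,[0.07,-0.5,0],[0,0,0]]

```text
time_s: 24.82
ee_pos: [0.5359, 0.274, 0.1345]
eef_rot: [-0.0, 0.987, 0.161, -0.0]
wrist_force: [1.9, -0.0, -0.6]
width: 0.0113
```

step_arm:
  steps:
    - [0,[0,0,0.3],[0,0,0]]
    - [0,[0,0,0.5],[0,0,0]]
    - [0,[0,0,0.5],[0,0,0]]
    - [0,[0,0,0.5],[0,0,0]]
    - [0,[0,0,0.3],[0,0,0]]
    - [0,[0,0,0],[0,0,0]]
    - [0,[0,0,0],[0,0,0]]

```text
time_s: 25.4
ee_pos: [0.5372, 0.2695, 0.0506]
eef_rot: [0.0, 0.987, 0.159, -0.0]
wrist_force: [-0.1, 0.6, -0.5]
width: 0.0116
```

Run:
```python
from h import *
p,Rm=st();f=grab("wrist","w21");ringplane(f,p,Rm);to([.538,.270,-.03]);grab("scene","c21",(260,150,420,270))
```

```text
t 25.4 p [0.5372 0.2695 0.0506] w 0.0116 F [-0.1  0.6 -0.5] 
R cols x [ 0.949  0.314 -0.001] y [ 0.314 -0.949  0.001] z [-0.    -0.001 -1.   ]
n 7737 plane in tool (slope x,y,z0) [ 0.0138 -0.005  -0.0454] circ tool mm [  4.3 -54.6] 52.3 world slopes deg [-0.7 -0.6] z range 0.0924 0.0974 ctr world [0.5242 0.3227 0.0956]
t 25.45 p [0.5381 0.2696 0.0515] w 0.0116 F [ 0.2 -1.1 -0.1] 
R cols x [0.949 0.314 0.001] y [ 0.314 -0.949  0.   ] z [ 0.001  0.    -1.   ]
shift units total [-1.000e-03 -1.000e-02  2.036e+00]
```

View pics/w21.png

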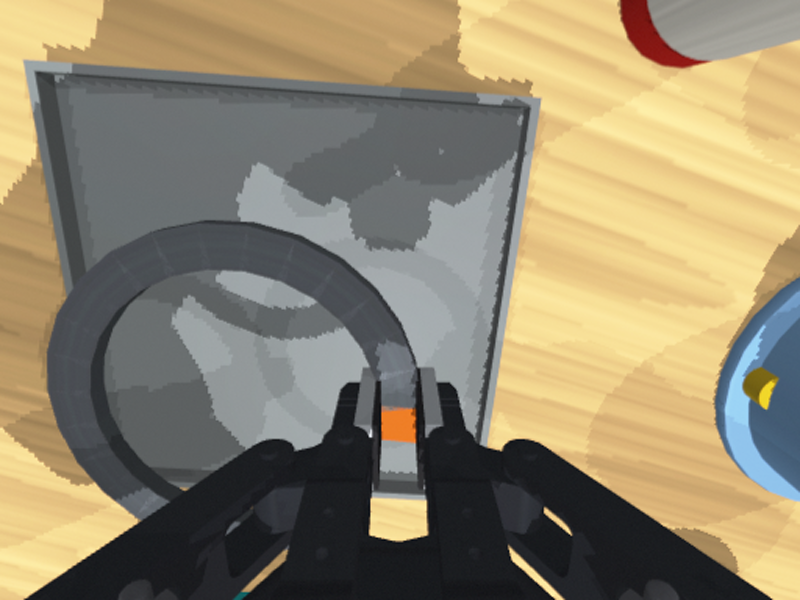

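View pics/c21.png

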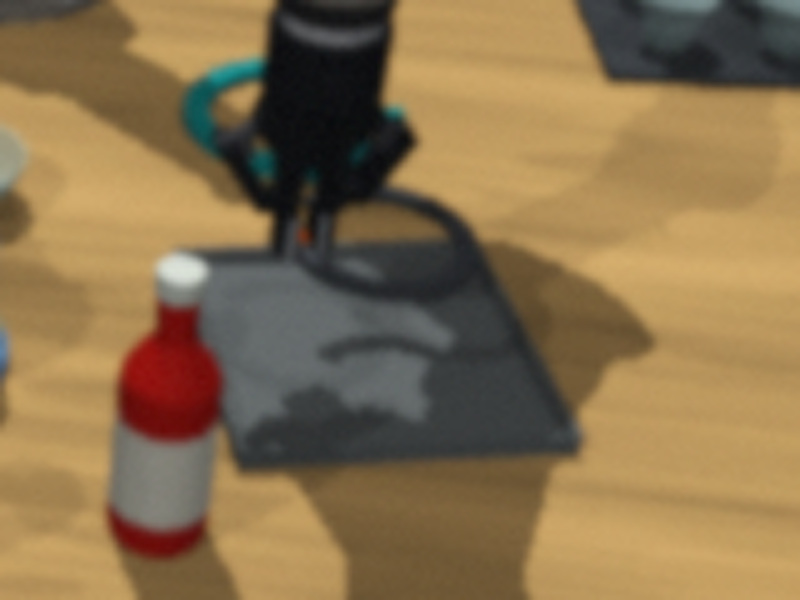

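Run:
```python
from h import *
f=dict(np.load("pics/w21.npz"));s=1.5625
a=ray(f,27/s,62/s,.015);b=ray(f,540/s,98/s,.015);print(a,b,np.linalg.norm(a-b))
d=(b-a)/np.linalg.norm(b-a);n=np.array([d[1],-d[0],0]);
for q in(1,-1): print((a+b)/2+q*.11*n)
```

```text
[0.59854291 0.45518746 0.015     ] [0.65378436 0.243721   0.015     ] 0.21856275753359103
[0.51973512 0.32165187 0.015     ]
[0.73259215 0.37725658 0.015     ]
```

step_arm:
  steps:
    - [0,[0,0,0.4],[0,0,0]]
    - [0,[0,0,0.4],[0,0,0]]
    - [0,[0,0,0.4],[0,0,0]]
    - [0,[0,0,0.3],[0,0,0]]
    - [0,[0,0,0.2],[0,0,0]]
    - [0,[0,0,0.15],[0,0,0]]
    - [0,[0,0,0.1],[0,0,0]]
    - [0,[0,0,0],[0,0,0]]
    - [0,[0,0,0],[0,0,0]]

```text
time_s: 26.25
ee_pos: [0.538, 0.2697, -0.0269]
eef_rot: [-0.0, 0.987, 0.159, 0.0]
wrist_force: [0.4, -0.2, -1.1]
width: 0.0114
```

Run:
```python
from h import *
p,Rm=st();f=grab("wrist","w22");ringplane(f,p,Rm)
```

```text
t 26.25 p [ 0.538   0.2697 -0.0269] w 0.0114 F [ 0.4 -0.2 -1.1] 
R cols x [0.95  0.314 0.001] y [ 0.314 -0.95  -0.   ] z [ 0.001  0.    -1.   ]
n 14179 plane in tool (slope x,y,z0) [ 0.0172  0.0009 -0.0327] circ tool mm [ 72.  -54.9] 42.2 world slopes deg [-0.9 -0.2] z range 0.0021 0.0069 ctr world [0.5891 0.3444 0.0046]
```

step_arm:
  steps:
    - [0,[0,0,0.04],[0,0,0]]
    - [0,[0,0,0.04],[0,0,0]]
    - [0,[0,0,0.03],[0,0,0]]
    - [0,[0,0,0],[0,0,0]]
    - [0,[0,0,0],[0,0,0]]

```text
time_s: 26.72
ee_pos: [0.5381, 0.27, -0.028]
eef_rot: [-0.002, 0.987, 0.159, 0.0]
wrist_force: [-7.3, -1.4, 23.2]
width: 0.012
```

step_arm:
  steps:
    - [0,[0,0,0.03],[0,0,0]]
    - [0,[0,0,0],[0,0,0]]
    - [0,[0,0,0],[0,0,0]]

```text
time_s: 26.97
ee_pos: [0.5381, 0.27, -0.028]
eef_rot: [-0.002, 0.987, 0.159, -0.0]
wrist_force: [-10.7, -1.5, 32.8]
width: 0.0116
```

Run:
```python
from h import *
p,Rm=st();f=grab("wrist","w23")
P=pts(f);L=(P-p)@Rm
# ring top near grasp and far vs tray floor
for u,v in [(253,245),(255,235),(245,215),(200,165),(120,145),(60,180),(40,240),(255,140),(150,220),(300,150)]: print(u,v,P[v,u].round(4),f["color"][v,u])
grab("side","s23",(160,110,300,215))
```

```text
t 26.97 p [ 0.5381  0.27   -0.028 ] w 0.0116 F [-10.7  -1.5  32.8] 
R cols x [0.95  0.313 0.   ] y [ 0.313 -0.95  -0.004] z [-0.001  0.004 -1.   ]
253 245 [0.5466 0.2739 0.0173] [125 132 140]
255 235 [0.5521 0.2746 0.0167] [126 134 141]
245 215 [0.5616 0.283  0.018 ] [82 88 92]
200 165 [0.5788 0.3106 0.0169] [81 83 89]
120 145 [0.576  0.3483 0.0158] [117 124 131]
60 180 [0.5506 0.3723 0.0169] [81 85 91]
40 240 [0.515  0.3784 0.0176] [82 85 91]
255 140 [0.5961 0.2892 0.0044] [117 121 123]
150 220 [0.5358 0.3305 0.0032] [172 180 182]
300 150 [0.5984 0.2661 0.0042] [117 122 124]
```

View pics/w23.png

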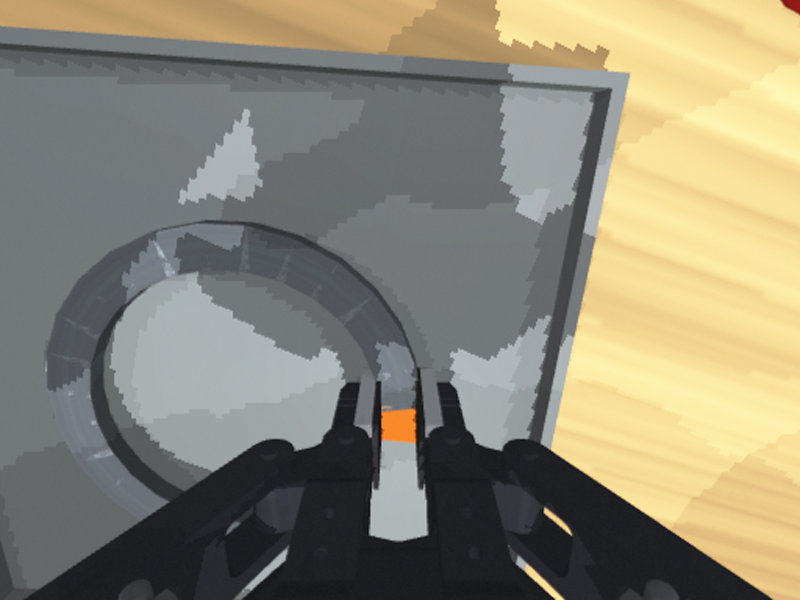

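View pics/s23.png

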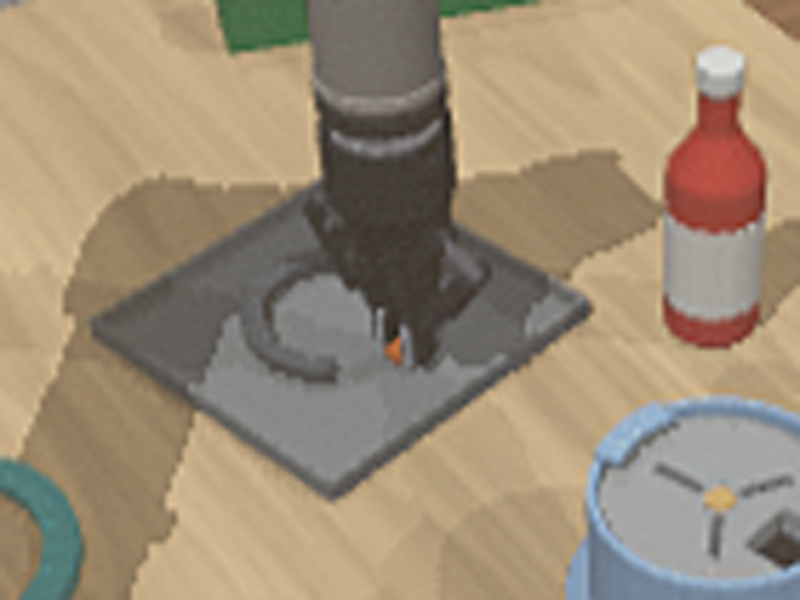

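The fingertips touched the floor at 33 N while the ring is still about 6 mm up (ring top 0.017). I'll back off and tilt slightly so the ring's far side rests on the floor before release.

step_arm:
  steps:
    - [0,[0,0,-0.17],[0,0,0]]
    - [0,[0,0,0],[0,0,0]]
    - [0,[0,0,0],[-0.3,0,0]]
    - [0,[0,0,0],[-0.3,0,0]]
    - [0,[0,0,0],[0,0,0]]
    - [0,[0,0,0],[0,0,0]]

```text
time_s: 27.57
ee_pos: [0.537, 0.2705, -0.0267]
eef_rot: [0.031, 0.987, 0.16, 0.005]
wrist_force: [0.1, -0.1, -0.4]
width: 0.0117
```

Run:
```python
from h import *
p,Rm=st();f=grab("wrist","w24")
P=pts(f)
for u,v in [(253,245),(255,235),(245,215),(200,165),(120,145),(60,180),(40,240),(50,210),(34,230),(70,290)]: print(u,v,P[v,u].round(4),f["color"][v,u])
```

```text
t 27.57 p [ 0.537   0.2705 -0.0267] w 0.0117 F [ 0.1 -0.1 -0.4] 
R cols x [ 0.949  0.316 -0.   ] y [ 0.315 -0.947  0.062] z [ 0.019 -0.059 -0.998]
253 245 [0.5445 0.2773 0.0185] [120 130 135]
255 235 [0.5503 0.2781 0.0184] [122 130 137]
245 215 [0.5593 0.2864 0.0182] [85 90 95]
200 165 [0.5769 0.314  0.0172] [77 82 87]
120 145 [0.5743 0.351  0.0145] [114 122 128]
60 180 [0.5481 0.3758 0.0113] [115 124 129]
40 240 [0.5124 0.3818 0.0109] [117 123 131]
50 210 [0.5316 0.378  0.0124] [119 125 134]
34 230 [0.5179 0.3847 0.0117] [113 118 126]
70 290 [0.4869 0.3632 0.0125] [111 117 125]
```

The far side of the ring is on the floor (top 0.011), with the held end about 6 mm up. Edging down, then releasing gently.

step_arm:
  steps:
    - [0,[0,0,0.02],[0,0,0]]
    - [0,[0,0,0.02],[0,0,0]]
    - [0,[0,0,0],[0,0,0]]
    - [0,[0,0,0],[0,0,0]]
  grip_force: 20

```text
time_s: 27.95
ee_pos: [0.5376, 0.2692, -0.0271]
eef_rot: [0.031, 0.987, 0.158, 0.005]
wrist_force: [-1.8, -0.3, 5.2]
width: 0.0114
```

Run:
```python
from h import *
p,Rm=st();f=grab("wrist","w25")
P=pts(f)
for u,v in [(253,245),(255,235),(245,215),(200,165),(120,145),(60,180),(40,240),(34,230),(70,290)]: print(u,v,P[v,u].round(4))
```

```text
t 27.95 p [ 0.5376  0.2692 -0.0271] w 0.0114 F [-1.8 -0.3  5.2] 
R cols x [ 0.95   0.313 -0.   ] y [ 0.312 -0.948  0.062] z [ 0.019 -0.059 -0.998]
253 245 [0.5451 0.2759 0.018 ]
255 235 [0.5509 0.2767 0.0181]
245 215 [0.5599 0.2849 0.018 ]
200 165 [0.5774 0.3125 0.0161]
120 145 [0.5751 0.3496 0.014 ]
60 180 [0.5499 0.3735 0.0128]
40 240 [0.5137 0.3802 0.0112]
34 230 [0.5188 0.3834 0.0113]
70 290 [0.4881 0.3618 0.0125]
```

step_arm:
  steps:
    - [0.13,[0,0,0],[0,0,0]]
    - [0.15,[0,0,0],[0,0,0]]
    - [0.16,[0,0,0],[0,0,0]]
    - [0.17,[0,0,0],[0,0,0]]
    - [0.18,[0,0,0],[0,0,0]]
    - [0.2,[0,0,0],[0,0,0]]
    - [0.23,[0,0,0],[0,0,0]]
    - [0.26,[0,0,0],[0,0,0]]
    - [0.3,[0,0,0],[0,0,0]]
    - [0.3,[0,0,0],[0,0,0]]
    - [0.3,[0,0,0],[0,0,0]]

```text
time_s: 28.92
ee_pos: [0.5383, 0.2691, -0.0274]
eef_rot: [0.031, 0.987, 0.159, 0.006]
wrist_force: [1.3, -4.5, 6.1]
width: 0.0256
```

Run:
```python
from h import *
p,Rm=st();f=grab("wrist","w26")
P=pts(f)
for u,v in [(253,245),(255,235),(245,215),(200,165),(120,145),(60,180),(40,240),(34,230),(70,290)]: print(u,v,P[v,u].round(4))
```

```text
t 28.92 p [ 0.5383  0.2691 -0.0274] w 0.0256 F [ 1.3 -4.5  6.1] 
R cols x [0.95  0.313 0.001] y [ 0.313 -0.948  0.064] z [ 0.021 -0.06  -0.998]
253 245 [0.5425 0.2744 0.0115]
255 235 [0.5481 0.2751 0.0107]
245 215 [0.5579 0.2838 0.0111]
200 165 [0.5768 0.3127 0.0113]
120 145 [0.5749 0.3504 0.011 ]
60 180 [0.5499 0.374  0.0113]
40 240 [0.5146 0.3799 0.0111]
34 230 [0.5201 0.3827 0.012 ]
70 290 [0.4872 0.3623 0.0105]
```

View pics/w26.png

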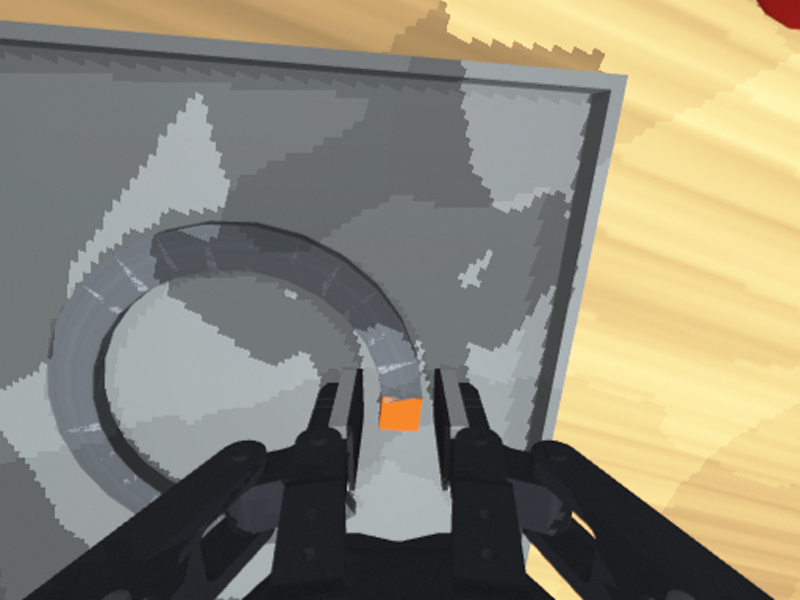

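The ring lies flat in the tray: its top is at 0.011 everywhere and the fingers are clear of it on both sides. Retreating straight up.

step_arm:
  steps:
    - [0.3,[0,0,-0.15],[0,0,0]]
    - [0.3,[0,0,-0.3],[0,0,0]]
    - [0.3,[0,0,-0.5],[0,0,0]]
    - [0.3,[0,0,-0.8],[0,0,0]]
    - [0.3,[0,0,-0.9],[0,0,0]]
    - [0.3,[0,0,-0.9],[0,0,0]]
    - [0.3,[0,0,-0.9],[0,0,0]]
    - [0.3,[0,0,-0.5],[0,0,0]]
    - [0.3,[0,0,0],[0,0,0]]
    - [0.3,[0,0,0],[0,0,0]]

```text
time_s: 29.8
ee_pos: [0.5334, 0.2832, 0.1712]
eef_rot: [0.029, 0.987, 0.16, 0.006]
wrist_force: [0.8, 0.7, -1.3]
width: 0.0257
```

Run:
```python
from h import *
p,Rm=st();grab("wrist","w27");grab("scene","c27",(100,120,400,280));grab("side","s27",(130,100,400,310))
a=dict(np.load("pics/scene0.npz"));b=dict(np.load("pics/c27.npz"));s0=dict(np.load("pics/side0.npz"));s1=dict(np.load("pics/s27.npz"))
# bystander boxes: mean abs colour change
for n,f,g,bx in [("jar",a,b,(200,227,222,267)),("cup",a,b,(230,229,255,267)),("bottle",a,b,(281,200,304,262)),("bowl",a,b,(240,173,266,192)),("bowl side",s0,s1,(208,218,246,248)),("pick side",s0,s1,(303,246,355,310)),("cup side",s0,s1,(310,156,335,188)),("jar side",s0,s1,(332,168,356,202)),("bottle side",s0,s1,(274,118,296,172))]:
    u0,v0,u1,v1=bx;d=np.abs(f["z_map"][v0:v1,u0:u1]-g["z_map"][v0:v1,u0:u1]);print(n,"depth change median",np.median(d).round(4),"frac>15mm",(d>.015).mean().round(3))
```

```text
t 29.8 p [0.5334 0.2832 0.1712] w 0.0257 F [ 0.8  0.7 -1.3] 
R cols x [0.949 0.316 0.002] y [ 0.315 -0.947  0.06 ] z [ 0.021 -0.056 -0.998]
jar depth change median 0.0022 frac>15mm 0.008
cup depth change median 0.0022 frac>15mm 0.006
bottle depth change median 0.0023 frac>15mm 0.005
bowl depth change median 0.003 frac>15mm 0.01
bowl side depth change median 0.0018 frac>15mm 0.005
pick side depth change median 0.0016 frac>15mm 0.023
cup side depth change median 0.0021 frac>15mm 0.014
jar side depth change median 0.0019 frac>15mm 0.006
bottle side depth change median 0.0022 frac>15mm 0.01
```

View pics/c27.png

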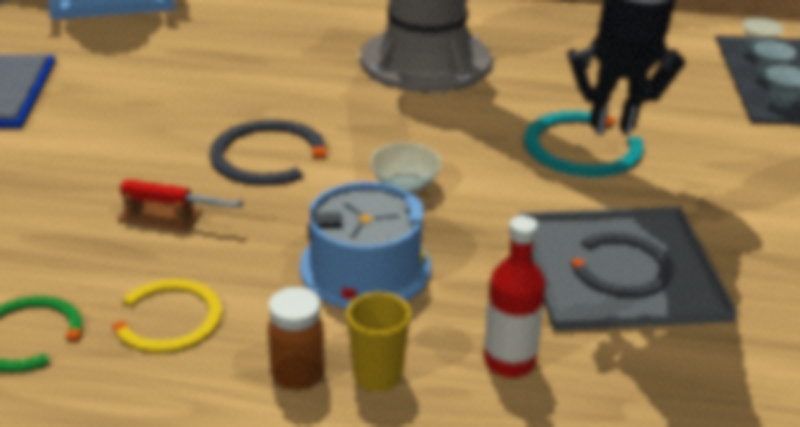

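View pics/s27.png

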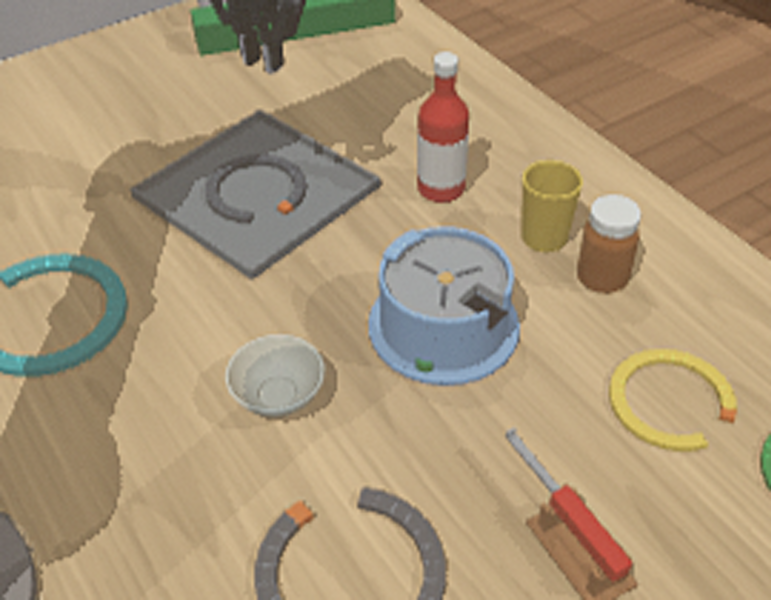

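View pics/w27.png

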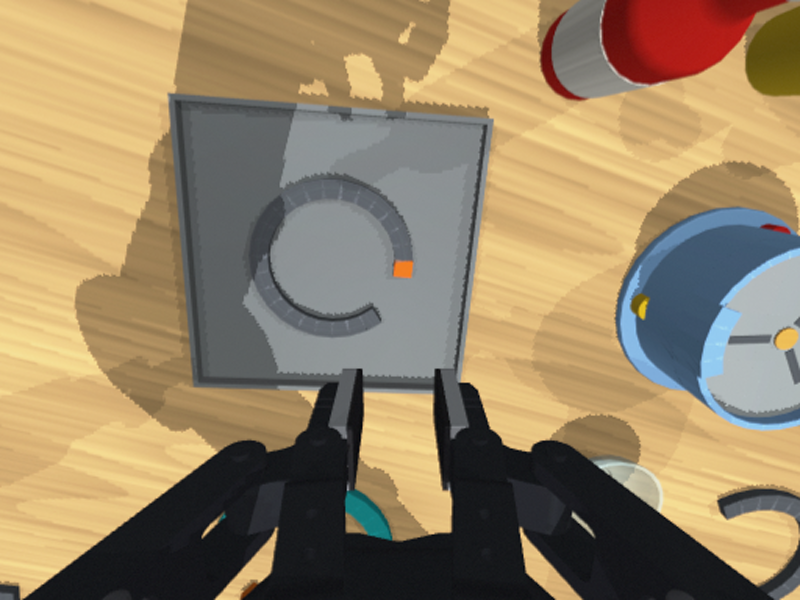

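The final views show the ring flat in the middle of the tray at (330,260), the drum's disc clear and the pick in its rest. All bystanders stand unmoved and the gripper is clear. Handing in.

```bash
python3 -c "
from station import ctrl
print(ctrl.hand_in())"
```

```text
the job is handed in; nothing more can be done
None
```

The blade disc is clear: the ring lies flat in the middle of the grey tray, the pick is back in its rest, and the job was handed in at about 30 s of the 72 s allowed.

**What I did:** I hooked the pick under the orange end through the slot and raised that end about 17 mm. I then drew the ring about 16 mm outward so it rested on the wall, and put the pick back in its rest. Only then did the fingers touch the ring, to carry it level to the tray.

**Last checks:**
- **Ring:** its top is about 11 mm above the table all round, which is what a ring lying flat on the tray floor should read.
- **Bowl, cup, jar, bottle and pick:** depth images from before and after differ by only 2–3 mm, about the calibration error, so nothing there moved measurably.

**What disagreed or went wrong:**
- **Fingertips:** they sit about 32–37 mm short of the reported tool point. The first try at the pick closed on air just above the handle, and I corrected for this afterwards.
- **Tray contact:** in the tray the fingertips met the floor with about 33 N on the wrist while the ring was still about 6 mm up. I backed off, rested the ring's far side on the floor and opened slowly. The held end still fell the last 6–7 mm.

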